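Bond a phone back cover in the clamshell press

ROBOT

A 6-joint arm with a two-finger parallel gripper is mounted at the origin on the work surface. World frame = base frame: x ahead of the robot, y to its left, z up, the work surface at z = 0. Lengths are in mm, angles in rad, forces in N, time in s.
With the tool pointing down it reaches from about 275 to 750 mm from the base axis. Payload 10.2 kg.
Tool frame: the origin (TCP) lies midway between the tips of the shut fingers; the grasp point (between the pads) lies 19 mm behind it; z points along the fingers, y is the line along which they close (so a half turn about z gives the same grasp; the last joint's range is limited). The gripper opens to 85 mm and grips with 20 to 120 N. Pads are 22 mm wide; open, the fingers measure 114 mm over their backs; the gripper's body (76 mm by 85 mm) begins 54 mm behind the grasp point. The pads swing forward as they close: fully open they stand 13 mm farther back than shut.
Start: joints at [-1.477, 0.313, 1.498, -0, 1.331, -0.223], TCP at [163.539, -498.885, 199.394] pointing down, gripper open.
Joint ranges: [-2.94, 2.94], [-0.97, 2.17], [0.19, 2.56], [-1.23, 4.37], [0.02, 3.11], [-2.88, 2.88]. Speed limits (rad/s): [2.39, 2.39, 3.01, 3.14, 3.14, 3.14].

INTERFACE

Orientations are given as a 3x3 rotation matrix whose columns are the frame's x, y, z axes.
In Python, from plant import * gives the robot as it stands.
- The arm moves only by the shell command python3 -m pendant 'ROWS' [FORCE]. ROWS is JSON, a list of rows, each a list of 3 entries, a list of its own where there are three numbers: the shift along the tool's x, y, z normalised to -1 to 1, where 1 is 0.025 m, then the turn about the tool's z normalised to -1 to 1, where 1 is 8 degrees, then the opening, from 0 (shut) to 1 (fully open). In form: [[[dx, dy, dz], yaw, hand], ...]. A call has 1 to 10 rows; each row shifts and turns the commanded pose from where the row before left it, along the tool's axes as they then stand; what a row does not reach is not made up. A row lasts 1/8 s, in which the tool goes at most 62.5 mm and 10.7 degrees, less where a joint would pass 70% of its speed; a pose out of reach is approached as far as the arm can. A call with a number of a shift or a turn outside -1 to 1 is refused whole. A call with a gripper value outside its range is refused whole. The fingers move at their own pace and stop on an object; FORCE is the grip in N (left out, the last holds). Time passes only in rows, so rows that do not move let the fingers close. It gives the time, the measured TCP pose, the force, the opening and the grip force at its end, in the units of the state.
- get_state(): the state, without advancing time (a new reading comes with each control period).
- read_camera(name): name is "side" or "top" or "wrist"; returns (picture, depth): 420x560x3 uint8, red, green, blue; 420x560 float32, mm along the optical axis (not along the pixel's ray), 0 where there is no reading.
- camera_info(name): a dict with "camera_matrix" (3x3 intrinsics, pixels), "distortion" ([k1, k2, p1, p2, k3] as OpenCV has them; the pictures are not rectified), "R" (3x3) and "t" (3): a world point X has camera coordinates R X + t; the wrist camera has in their place "mount" (4x4, takes a point from camera to tool coordinates, whose origin is the TCP and whose axes are the flange's). Camera axes: x right, y down, z forward; pixel columns grow to the right and rows downward; lengths in mm; the calibration is good to about 2 mm. A picture is of the moment at which its call begins: read the wrist's pose just before it. camera_info takes no time and is no camera call.
- close_job(): hands the job in; it is judged then, once.
The state is a dict: "time": time; "joints": joint angles; "qvel": joint speeds; "joint_torque": joint torques, N m; "ee_pos": TCP position; "ee_rot": TCP orientation; "wrist_force": force on the tool from outside, world axes, zero at the start; "wrist_torque": the same for the moment, N m; "gripper_width": finger opening in mm; "grip_force": force on a finger pad.
Only numpy, scipy, OpenCV 4.12 (cv2) and the standard library are available. Lean on these libraries where they do the work, as an engineer would, in place of code of your own. Each camera call takes 0.05 s, during which the arm holds its last target. There are 200 camera calls.

TASK

Get the phone clamped for gluing: first swing the controller's lever all the way back to its idle stop (the square block), then lay the phone, screen up, centred and straight on the rubber pad in the open clamshell press, and close the press's upper shell fully until its rim sits on the lower shell all round. Last, swing the lever round until it lies exactly over the controller's flat pointer and leave it there. Do not shift the pointer, drop the phone, or disturb the other things on the bench.

Things in the scene. Friction and masses are not known exactly. Their poses are not given: they have to be found in the camera images.
- phone: Black phone, 124 x 60 x 9 mm, 160 g or so, screen up. Origin: centre of its underside; x along its length, y across its width, z up. It starts lying on the small block.
- stand: Fixed black rubber block 96 x 44 x 20 mm (length along its x), narrower than the phone that lies centred on it lengthwise; so the phone's long sides overhang it by 8 mm each and the phone's underside starts 20 mm above the bench. Origin: centre of its underside.
- press: Fixed aluminium clamshell press. The lower shell is an open box 152 mm (x) x 190 mm (y) x 30 mm high, walls 6 mm thick, inner floor 6 mm above the bench. Origin: centre of its underside; +x points to the hinge side (away from the robot), z up.
- nest (a point): Centre of the top of the rubber pad in the lower shell, 26 mm above the bench (4 mm below the rim). The pad is 44 mm (x) x 100 mm (y), 20 mm above the inner floor, with 48 mm of free floor between its long sides and the walls for the fingers. Axes as the press: the phone's length goes along the nest's y, either way round.
- lid (a joint): Angle (rad) of the upper shell: 0 = closed, rim on rim; grows as it opens up and back about the hinge at the +x rim; it starts open at 1.7 to 2.0 (leaning back beyond upright) and goes to 2.1. The hinge is stiff: the shell stays at any angle it is left at; up to 5 N at the free edge moves it.
- lid_hinge (a point): Point on the hinge line of the press, in the middle of its +x rim, 30 mm above the bench; axes as the press (hinge line along y).
- lid_edge (a point): Middle of the upper shell's free edge, at its outer (closed: top) face; axes turn with the shell. The upper shell is a hollow aluminium cover, 152 mm from hinge to free edge, 190 mm wide, 25 mm thick (closed, its top is 55 mm above the bench, plus a 4 mm plate that is seen only); a black tab 50 mm wide, 8 mm thick stands out 18 mm from the free edge.
- pod: Fixed grey controller box 200 (x) x 220 (y) x 30 mm high, turned so that its +x points roughly to the robot's left (world +y). Origin: centre of its underside. A lamp bar (40 mm in x, 160 in y, centred at x = -20) hangs over the knob, underside 245 mm above the bench, on a post at x = 88: a vertical gripper does not fit under it; tilted 35 degrees or so, body leaning to -x, it does.
- pod_axis (a point): The lever's and pointer's vertical hinge axis, at the top face of the controller (30 mm above the bench), 50 mm on the +x side of the pod's origin; axes as the pod.
- lever (a joint): Angle (rad) of the steel lever, counter-clockwise from above. 0: at the idle stop (a 20 mm square steel block on the pod's +y side), pointing from the axis to 0.70 rad from the pod's -x towards its +y; 0.70: pointing along the pod's -x; 1.40: at the far stop (a thin pin, -y side). It stays where it is left; about 2 N at the knob moves it.
- lever_knob (a point): Point on the lever's knob to grip, 80 mm above the bench, 90 mm from the axis. The knob is an upright black cylinder, 20 mm in diameter, from 51 to 99 mm above the bench, at the end of the lever arm (14 mm wide, 41 to 51 mm above the bench). x points outward along the lever, z up.
- pointer (a joint): Angle (rad) of the flat pointer on the controller's face, same axis, zero and sense as the lever: the commanded lever angle is this value. The lever passes freely over it.
- pointer_tip (a point): Tip of the thin white pointer (a 6 mm wide hand with a 16 mm wide head, 34 mm above the bench), 132 mm from the axis, beyond the knob. x points outward along the pointer, z up.
- tape: Bystander: white tape reel, a ring of 90 mm outer diameter, 24 mm high, flat on the bench. Origin: centre of its underside.
- screwdriver: Bystander: screwdriver with an orange handle, 150 mm, lying on the bench.
- brush: Bystander: wooden brush, 160 mm, lying on the bench.
- solder: Bystander: steel drum, 60 mm in diameter, 50 mm high, at the back. Origin: centre of its underside.
There are look-alikes about, which are no part of the job. Several things have the shape of the phone; the one meant has the colours described above.

How it is judged (in metres and radians):
On the way, in this order (a step that is already met when the one before it is completed fails the run):
1. the lever is at its idle stop (within 0.06 rad) (value of joint lever below 0.06 rad), for 0.2 s.
2. with the lever still at idle, the phone lies on the pad, let go (value of joint lever below 0.06 rad and horizontal distance between phone and nest below 0.01 m and z of phone in the frame of nest between -0.004 and 0.004 m and angle between the x axis of phone and the y axis of nest, either way round below 0.12 rad and angle between phone's own z axis and vertical below 0.06 rad and contact force between the fingers and phone below 0.1 N), for 0.2 s.
3. with the lever still at idle and the phone on the pad, the upper shell is closed (within 0.04 rad) (value of joint lever below 0.06 rad and horizontal distance between phone and nest below 0.01 m and z of phone in the frame of nest between -0.004 and 0.004 m and angle between the x axis of phone and the y axis of nest, either way round below 0.12 rad and angle between phone's own z axis and vertical below 0.06 rad and value of joint lid below 0.04 rad), for 0.2 s.
4. with the press closed, the lever is in line with the pointer (within 0.06 rad) (value of joint lid below 0.04 rad and horizontal distance between phone and nest below 0.01 m and z of phone in the frame of nest between -0.004 and 0.004 m and angle between the x axis of phone and the y axis of nest, either way round below 0.12 rad and angle between phone's own z axis and vertical below 0.06 rad and angle between the x axis of lever_knob and the x axis of pointer_tip, either way round below 0.06 rad and value of joint lever above 0.3 rad), for 0.2 s.
At the end, for the whole second after the job is handed in: The phone lies flat at rest on the press's pad, centred within 10 mm and straight within 0.12 rad (7 degrees), screen up; the upper shell is closed within 0.04 rad; the lever rests over the pointer within 0.06 rad (3.5 degrees) (all of step 4 and velocity of joint lever between -0.05 and 0.05 rad/s and linear speed of phone below 0.02 m/s); the robot touches nothing.
It fails at once if the pointer is shifted (tip moved more than 6 mm) (distance of pointer_tip from where it was at the start of the episode above 0.006 m).
It fails at once if the phone is dropped (faster than 0.6 m/s while not held) (contact force between the fingers and phone below 0.05 N and linear speed of phone above 0.6 m/s).
It fails at once if a bystander is disturbed (moved more than 30 mm) (distance of any of tape, screwdriver, brush, solder from where it was at the start of the episode above 0.03 m).
It also fails if it takes over 72 s, if anything falls off the work surface, if the arm or the gripper's body presses on something with over 40 N, if the wrist force passes 120 N, or if a joint passes its speed limit or range.

## Working session

There is one attempt and no reset: what is moved stays moved. The work goes in short steps, Python scripts to look and compute and a shell command to move; the robot and the scene stay as the last step left them, time stands still between calls to the robot, and variables do not carry over. Pictures are saved under pics/ and viewed, at most 10 in all, crops included, and the job is handed in when it is done.

```bash
mkdir -p pics; cat > h.py <<'E'
from plant import *
import numpy as np, cv2
def save(name,fn):
    p,d=read_camera(name); cv2.imwrite(f'pics/{fn}.png',p[:,:,::-1]); np.save(f'pics/{fn}_d.npy',d); return p,d
def pix(name,u,v,z=None,d=None,pose=None):
    c=camera_info(name);K=np.array(c['camera_matrix']);D=np.array(c['distortion'])
    n=cv2.undistortPoints(np.array([[[u,v]]],float),K,D)[0,0];r=np.array([n[0],n[1],1])
    if 'R' in c: R=np.array(c['R']);t=np.array(c['t']);o=-R.T@t;w=R.T@r
    else:
        M=np.array(c['mount']);P,Q=pose;P=np.array(P);Q=np.array(Q);o=P+Q@M[:3,3];w=Q@M[:3,:3]@r
    s=(z-o[2])/w[2] if z is not None else d
    return o+s*w
E
python3 - <<'E'
from h import *
s=get_state();print(s['time'],s['ee_pos'],np.round(s['ee_rot'],3).tolist())
a,_=save('top','top0');b,_=save('side','side0')
for n in('top','side'):
    c=camera_info(n);print(np.round(-np.array(c['R']).T@np.array(c['t'])),np.round(c['R'],2).tolist())
print(camera_info('wrist')['mount'])
E
```

```text
0.0 [ 163.49635103 -498.57093893  198.8393376 ] [[0.95, 0.312, -0.0], [0.312, -0.95, 0.001], [0.0, -0.001, -1.0]]
[ 5.020e+02 -1.000e+00  1.181e+03] [[0.02, -1.0, -0.0], [-1.0, -0.02, -0.06], [0.06, 0.01, -1.0]]
[394. 597. 870.] [[-0.96, -0.28, 0.01], [-0.23, 0.77, -0.6], [0.16, -0.57, -0.8]]
[[ 4.48675381e-04 -9.63926379e-01 -2.66168621e-01  6.66722236e+01]
 [ 9.99999877e-01  3.75812134e-04  3.24681760e-04  1.15680360e+00]
 [-2.12939916e-04 -2.66168734e-01  9.63926428e-01 -1.74901198e+02]
 [ 0.00000000e+00  0.00000000e+00  0.00000000e+00  1.00000000e+00]]
```

View pics/top0.png

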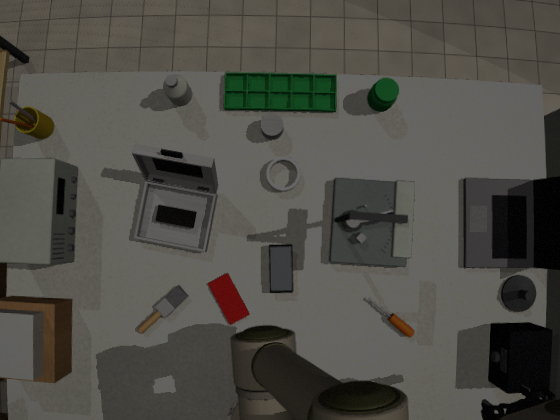

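View pics/side0.png

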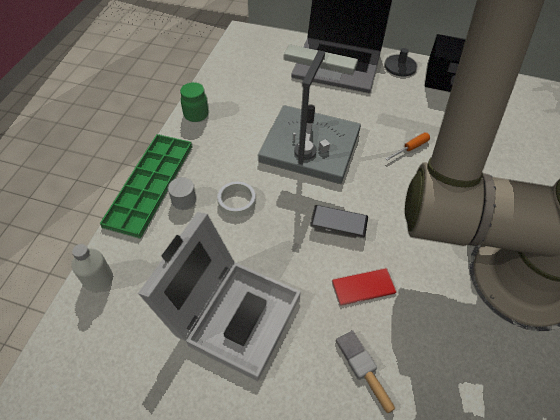

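The top view shows the black phone at (281,268), the open press at (177,213) and the pod at (370,222). The side view agrees with it. I'll take enlarged crops next.

```bash
python3 - <<'E'
from h import *
a=cv2.imread('pics/top0.png');b=cv2.imread('pics/side0.png')
def crop(im,u,v,w,h,k): return cv2.resize(im[v:v+h,u:u+w],None,fx=k,fy=k,interpolation=cv2.INTER_CUBIC)
c=np.vstack([np.hstack([crop(a,320,170,100,100,4),crop(b,250,90,100,100,4)]),np.zeros((1,800,3),np.uint8)])
cv2.imwrite('pics/c1.png',cv2.convertScaleAbs(c,alpha=1.5))
e=np.hstack([crop(a,130,140,100,120,4),crop(a,230,220,100,120,4)])
cv2.imwrite('pics/c2.png',cv2.convertScaleAbs(e,alpha=1.5))
E
```

```text
(no output)
```

View pics/c1.png

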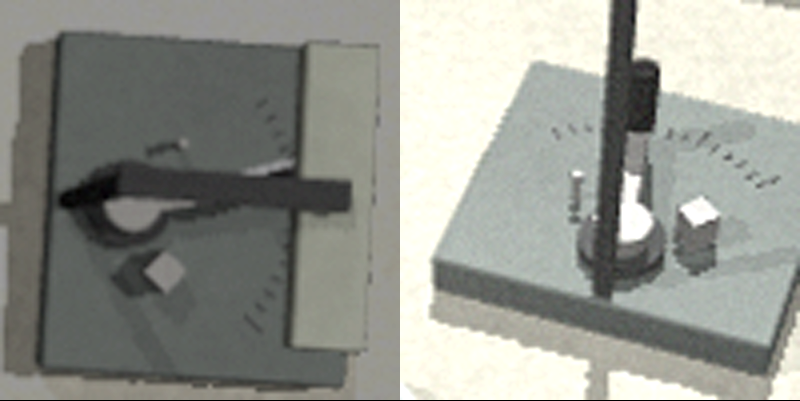

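View pics/c2.png

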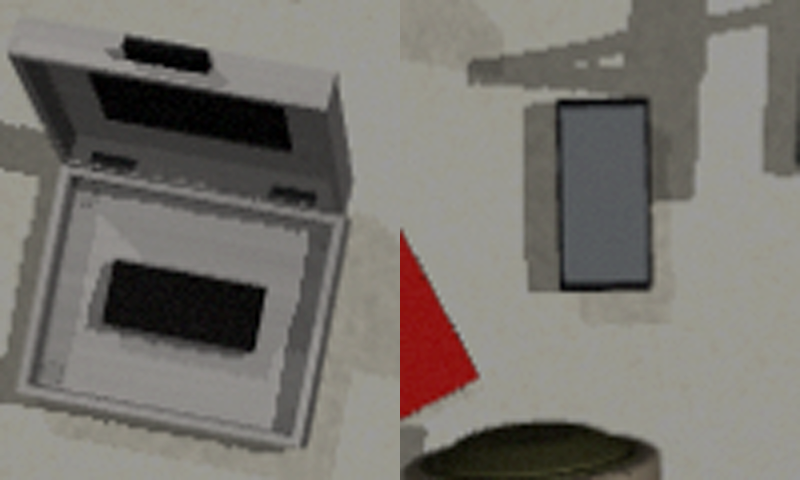

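The crops show:
- **Pod:** the pointer head is at about (295,162) in the top crop, and the lever runs under the boom.
- **Press:** the pad corners are visible.
- **Phone:** the corners are clear.

Next I'll compute positions from these.

```bash
python3 - <<'E'
from h import *
def P(l,ou,ov,z): return np.array([pix('top',ou+x/4,ov+y/4,z)[:2] for x,y in l])
np.set_printoptions(precision=1,suppress=True)
pod=P([(62,33),(43,367),(343,385)],320,170,30);print('pod',pod.tolist(),np.linalg.norm(pod[1]-pod[0]),np.linalg.norm(pod[2]-pod[1]))
c=(pod[0]+pod[2])/2; ex=(pod[1]-pod[2]);ey=pod[1]-pod[0]
yaw=np.arctan2(ex[1],ex[0]); yaw2=np.arctan2(ey[1],ey[0])-np.pi/2
print('centre',c,np.degrees([yaw,yaw2])); 
yaw=(yaw+(yaw2+2*np.pi if yaw2<-3 else yaw2))/2
R=np.array([[np.cos(yaw),-np.sin(yaw)],[np.sin(yaw),np.cos(yaw)]]);ax=c+R@[50,0]
print('axis',ax,'hub seen',P([(133,207)],320,170,41))
def ang(p):
    q=R.T@(p-ax); return 0.7+np.arctan2(-q[1],-q[0])*-1*-1 ,q
for n,p in(('ptr tip',P([(295,162)],320,170,34)[0]),('ptr mid',P([(250,174)],320,170,34)[0]),('block',P([(165,272)],320,170,60)[0]),
  ('knobtop',pix('side',250+245/4,90+66/4,99)[:2]),('knob top far edge',pix('side',250+245/4,90+60/4,99)[:2]),('arm',P([(185,206)],320,170,51)[0]),('lever side',pix('side',250+236/4,90+150/4,51)[:2])):
    a,q=ang(p);print(n,p,'podframe',q,'ang',0.7+np.arctan2(q[1],-q[0])*-1,np.hypot(*q))
bar=P([(305,43),(378,45),(363,350),(290,347)],320,170,255);print('bar',bar.tolist(),[ (R.T@(b-c)).round().tolist() for b in bar])
pad=P([(112,262),(267,288),(253,352),(103,325)],130,140,26)
print('nest',pad.mean(0),np.linalg.norm(np.diff(pad,axis=0),axis=1),np.degrees([np.arctan2(*(pad[0]-pad[1])[::-1]),np.arctan2(*(pad[3]-pad[2])[::-1])]))
rim=P([(20,390),(305,447),(348,215),(65,165)],130,140,30);print('rim',rim.tolist(),rim.mean(0),np.linalg.norm(np.diff(rim,axis=0),axis=1),np.degrees(np.arctan2(*(rim[0]-rim[1])[::-1])))
ph=P([(160,101),(250,101),(250,290),(160,290)],230,220,29);print('phone',ph.tolist(),ph.mean(0))
d=np.load('pics/top0_d.npy')
# lid tab top & edges by depth
for x,y in((165,52),(130,45),(205,62),(20,35),(330,85)):
    u,v=130+x/4,140+y/4;print('lid',x,y,pix('top',u,v,d=d[int(v),int(u)]))
for x,y in((340,200),(340,100),(240,185)):
    u,v=320+x/4,170+y/4;print('bar/boom',pix('top',u,v,d=d[int(v),int(u)]))
E
```

```text
pod [[655.0671177696704, -148.01088248483043], [439.70378805084096, -139.0974722512344], [431.2517635920716, -334.2980497068517]] 215.5477039301825 195.38347462479547
centre [ 543.2 -241.2] [87.5 87.6]
axis [ 545.3 -191.2] hub seen [[ 543.1 -193.6]]
ptr tip [ 574.6 -300. ] podframe [-107.5  -33.9] ang 1.005411285836284 112.66391668602233
ptr mid [ 566.2 -270.6] podframe [-78.4 -24.2] ang 0.9998711033087493 82.07559056425818
block [ 502.1 -211.2] podframe [-21.8  42.3] ang -0.3949076096196853 47.596597350246256
knobtop [ 556.5 -280. ] podframe [-88.2 -15. ] ang 0.8682949230102543 89.49908826186415
knob top far edge [ 557.9 -285.5] podframe [-93.7 -16.6] ang 0.8752283357600001 95.12452470623468
arm [ 544.  -225.1] podframe [-33.9  -0.2] ang 0.7061946774811124 33.91574768945768
lever side [ 552.8 -254.7] podframe [-63.2 -10.2] ang 0.8603229348336113 63.98177576057506
bar [[623.1825284911679, -247.35477162671776], [623.1785023427702, -286.4665478558536], [463.4553420012209, -279.45550458527964], [464.4463587945565, -240.73280975856454]] [[-3.0, -80.0], [-42.0, -82.0], [-42.0, 78.0], [-3.0, 79.0]]
nest [546.6 263.8] [103.8  42.4 100.5] [81.8 81.3]
rim [[489.77763124635794, 369.146620033523], [458.03353933745603, 180.93834466217618], [608.1270905493855, 157.44035087701593], [637.2777601351858, 344.85332087045725]] [548.3 263.1] [190.9 151.9 189.7] 80.42632927280896
phone [[478.62139423517755, 17.479418213840514], [479.8917826432371, -40.194551203659586], [359.07365537802025, -42.7735603067199], [357.7993913124957, 14.766102006432476]] [418.8 -12.7]
lid 165 52 [684.1 242.9 187. ]
lid 130 45 [688.1 263.6 185.7]
lid 205 62 [679.2 220.4 184.1]
lid 20 35 [696.4 333.5 168.7]
lid 330 85 [670.  151.3 167.3]
bar/boom [ 540.4 -259.9  277.5]
bar/boom [ 592.6 -262.9  266.2]
bar/boom [ 547.1 -209.   274. ]
```

Everything agrees with the given sizes. The lever is at about 0.86 and the pointer at about 1.00. The nest is at (547,263.5), yawed about -9°, and the phone is at (419,-13). For the lever I'll stay vertical on the pod's -x side, beside the lamp bar, and push the knob with the open finger's back.

```bash
python3 -m pendant '[[[0,0,0],0.86,1],[[0,0,0],0.86,1],[[0,0,0],0.86,1],[[1,-0.35,0],0,1],[[1,-0.35,0],0,1],[[1,-0.35,0],0,1],[[1,-0.35,0],0,1],[[1,-0.35,0],0,1],[[1,-0.35,0],0,1],[[1,-0.35,0],0,1]]' 40
python3 -m pendant '[[[1,-0.35,0],0,1],[[1,-0.35,0],0,1],[[1,-0.35,0],0,1],[[1,-0.35,0],0,1],[[1,-0.35,0],0,1],[[1,-0.35,0],0,1],[[1,-0.35,0],0,1],[[1,-0.35,0],0,1],[[1,-0.3,0.0],0,1],[[0,0,0],0,1]]'
python3 - <<'E'
from h import *
s=get_state();print(s['time'],np.round(s['ee_pos']),np.round(s['ee_rot'],3).tolist(),np.round(s['joints'],3))
save('side','side1');save('top','top1')
a=cv2.imread('pics/side1.png');b=cv2.imread('pics/top1.png')
e=np.hstack([cv2.resize(a,(440,330)),cv2.resize(b[130:300,300:480],(350,330))]);cv2.imwrite('pics/m1.png',e)
E
```

```text
time: 1.35
ee_pos: [341.8, -444.8, 199.0]
ee_rot: [[0.999, -0.043, -0.0], [-0.043, -0.999, 0.001], [-0.0, -0.001, -1.0]]
wrist_force: [0.2, -1.1, 0.2]
gripper_width: 85.2
grip_force: 0.0
time: 2.6
ee_pos: [570.1, -376.8, 198.3]
ee_rot: [[0.999, -0.042, -0.001], [-0.042, -0.999, 0.001], [-0.001, -0.001, -1.0]]
wrist_force: [-0.2, 1.0, -0.1]
gripper_width: 85.1
grip_force: 0.0
2.6 [ 570. -377.  198.] [[0.999, -0.042, -0.001], [-0.042, -0.999, 0.001], [-0.001, -0.001, -1.0]] [-0.755  0.686  0.925  0.     1.531  0.857]
```

View pics/m1.png

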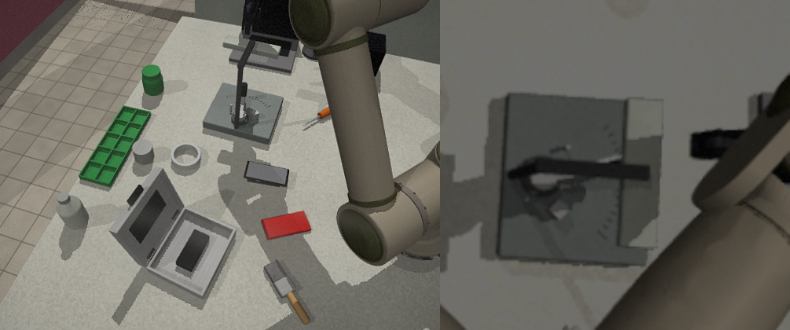

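The forearm comes in over the near end of the bar, so I'll check its height from depth.

```bash
python3 - <<'E'
from h import *
d=np.load('pics/top1_d.npy')
for mu,mv in((770,130),(755,160),(735,180),(750,220),(720,230),(690,260),(660,300),(700,300),(740,300),(700,145),(720,145)):
    u=300+(mu-440)*180/350; v=130+mv*170/330
    print(mu,mv,np.round(pix('top',u,v,d=d[int(v),int(u)])))
E
```

```text
770 130 [ 569. -299.  503.]
755 160 [ 543. -274.  530.]
735 180 [ 527. -259.  528.]
750 220 [ 497. -270.  531.]
720 230 [ 489. -247.  529.]
690 260 [ 466. -223.  533.]
660 300 [ 437. -196.  544.]
700 300 [ 438. -223.  555.]
740 300 [ 439. -253.  556.]
700 145 [ 570. -307.  314.]
720 145 [ 568. -316.  346.]
```

```bash
python3 - <<'E'
from h import *
T=get_state()['ee_pos']
for cam,f in(('top','top1'),('side','side1')):
    d=np.load(f'pics/{f}_d.npy');c=camera_info(cam);K=np.array(c['camera_matrix']);D=np.array(c['distortion']);R=np.array(c['R']);t=np.array(c['t'])
    v,u=np.mgrid[0:420,0:560];n=cv2.undistortPoints(np.stack([u,v],-1).reshape(-1,1,2).astype(float),K,D)[:,0]
    z=d.reshape(-1);X=(np.c_[n,np.ones(len(n))]*z[:,None]-t)@R
    X=X[z>0]
    for a in range(-20,400,20):
        m=(X[:,2]-T[2]>=a)&(X[:,2]-T[2]<a+20)&(np.abs(X[:,0]-T[0])<150)&(X[:,1]-T[1]<150)&(X[:,1]-T[1]>-150)
        if m.sum()>3: q=X[m]-T;print(cam,a,m.sum(),'x',np.round(np.percentile(q[:,0],[2,98])),'y',np.round(np.percentile(q[:,1],[2,98])))
E
```

```text
top 40 72 x [-98.  49.] y [ 51. 140.]
top 60 1495 x [-102.   51.] y [ 97. 142.]
top 80 34 x [-11.  15.] y [51. 76.]
top 100 93 x [-10.  18.] y [32. 75.]
top 120 78 x [-10.  17.] y [30. 72.]
top 140 114 x [-9. 14.] y [47. 69.]
top 160 6 x [-37. -35.] y [-1.  9.]
top 180 36 x [-36. -24.] y [ 8. 29.]
top 200 36 x [-36. -20.] y [ 8. 30.]
top 220 72 x [-38. -17.] y [ 5. 36.]
top 240 262 x [-69.  24.] y [ -7. 118.]
top 260 308 x [-74.  55.] y [ -3. 132.]
top 280 725 x [-80.  67.] y [ -1. 137.]
top 300 1892 x [-130.   61.] y [-51. 143.]
top 320 6020 x [-124.   45.] y [-42. 138.]
top 340 1765 x [-147.  -84.] y [ 80. 148.]
top 360 69 x [-150. -138.] y [130. 150.]
side 40 365 x [-105.   50.] y [-44. 141.]
side 60 999 x [-103.   50.] y [-43. 142.]
side 80 105 x [-16.  15.] y [-63.  76.]
side 100 144 x [-19.  14.] y [-30.  76.]
side 120 200 x [-19.  19.] y [-4. 73.]
side 140 131 x [-10.  14.] y [31. 69.]
```

At lamp height the section beside the bar is only the slim flange, about ±37 mm. The offset wrist passes above the lamp if the TCP is at z≈68, so I'll go in on the -y side of the knob.

```bash
python3 -m pendant '[[[0.24,0,1],0,1],[[0.24,0,1],0,1],[[0,0,1],0,1],[[0,0,1],0,1],[[0,0,1],0,1],[[0,0,0.2],0,1],[[0,-0.9,0],0,1],[[0,-0.9,0],0,1],[[0,0,0],0,1],[[0,0,0],0,1]]'
cat >> h.py <<'E'
ax=np.array([545.3,-191.2]);ex=np.array([.0436,.999]);ey=np.array([-.999,.0436])
def podc():
    s=get_state();q=np.array(s['ee_pos'])[:2]-ax;return round(s['time'],2),np.round([q@ex,q@ey,s['ee_pos'][2]],1),np.round(s['wrist_force'],1)
E
python3 -c "
from h import *
print(podc());save('side','side2')"
```

```text
time: 3.95
ee_pos: [583.1, -334.3, 70.2]
ee_rot: [[0.999, -0.044, 0.001], [-0.044, -0.999, -0.001], [0.001, 0.001, -1.0]]
wrist_force: [-0.6, 0.0, 1.3]
gripper_width: 85.3
grip_force: 0.0
(3.95, array([-141.3,  -44. ,   70.2]), array([-0.6,  0. ,  1.3]))
```

```bash
python3 -m pendant '[[[-0.4,-0.16,0],0,1],[[-0.4,0,0],0,1],[[-0.4,0,0],0,1],[[-0.4,0,0],0,1],[[-0.4,0,0],0,1],[[-0.4,0,0],0,1],[[0,0,0],0,1]]'
python3 -c "
from h import *
print(podc());save('side','side3')
im=cv2.imread('pics/side3.png');cv2.imwrite('pics/s3.png',cv2.resize(im[60:210,220:420],(800,600),interpolation=cv2.INTER_CUBIC))"
```

```text
time: 4.88
ee_pos: [522.8, -326.7, 69.6]
ee_rot: [[0.999, -0.044, -0.0], [-0.044, -0.999, 0.0], [-0.0, -0.0, -1.0]]
wrist_force: [0.5, 0.2, 0.2]
gripper_width: 85.4
grip_force: 0.0
(4.88, array([-136.3,   16.5,   69.6]), array([0.5, 0.2, 0.2]))
```

View pics/s3.png

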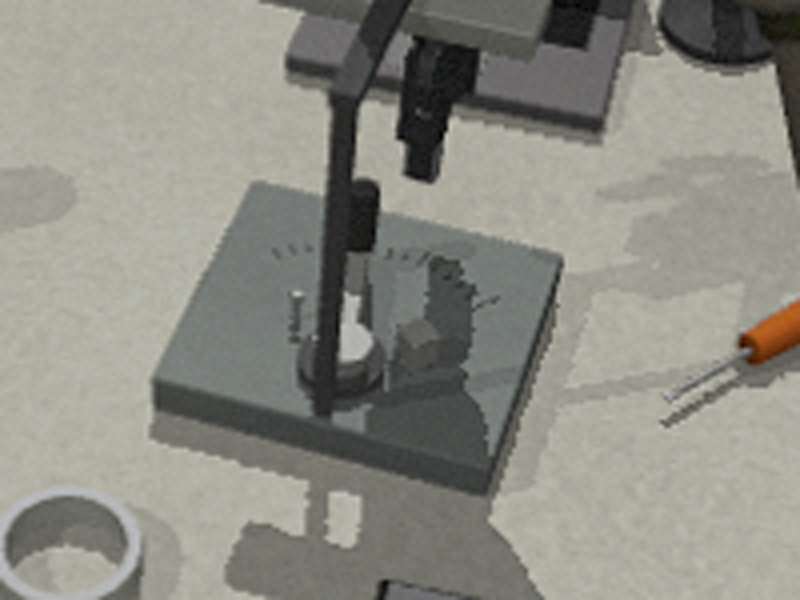

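The lever has not moved: the knob is still at crop (365,215), and the finger tip at (420,178) passed over or beside it. I'll measure the tip's height.

```bash
python3 - <<'E'
from h import *
d=np.load('pics/side3_d.npy')
for cu,cv in((420,165),(420,178),(420,150),(430,130),(410,120),(365,190),(365,210),(365,185)):
    u=220+cu/4;v=60+cv/4
    p=pix('side',u,v,d=d[int(v),int(u)]);q=p[:2]-ax;print(cu,cv,p.round(),(q@ex).round(1),(q@ey).round(1))
E
```

```text
420 165 [ 522. -268.  135.] -77.8 20.2
420 178 [ 521. -273.  121.] -82.4 20.2
420 150 [ 523. -272.  143.] -81.3 18.4
430 130 [ 516. -252.  175.] -62.2 26.6
410 120 [ 530. -263.  171.] -72.4 12.1
365 190 [ 556. -277.   98.] -85.2 -14.2
365 210 [ 554. -272.   87.] -80.0 -11.8
365 185 [ 557. -281.   99.] -89.0 -15.3
```

The open tips are about 48 mm behind the TCP by depth, not 13, and the missed contact agrees. I'll back out with the hand shut and measure the tip again.

```bash
python3 -m pendant '[[[0.8,0,0],0,0],[[0.8,0,0],0,0],[[0.8,0,0],0,0],[[0,0,0],0,0],[[0,0,0],0,0],[[0,0,0],0,0]]'
cat >> h.py <<'E'
def cloud(cam,fn):
    _,d=save(cam,fn);c=camera_info(cam);K=np.array(c['camera_matrix']);D=np.array(c['distortion']);R=np.array(c['R']);t=np.array(c['t'])
    v,u=np.mgrid[0:420,0:560];n=cv2.undistortPoints(np.stack([u,v],-1).reshape(-1,1,2).astype(float),K,D)[:,0]
    z=d.reshape(-1);X=(np.c_[n,np.ones(len(n))]*z[:,None]-t)@R
    X[z<=0]=0;return X
E
python3 - <<'E'
from h import *
print(podc());T=np.array(get_state()['ee_pos']);X=cloud('side','side4')-T
for a in range(-30,170,10):
    m=(X[:,2]>=a)&(X[:,2]<a+10)&(np.abs(X[:,0])<60)&(np.abs(X[:,1])<90)
    if m.sum()>2:print(a,m.sum(),np.round(np.percentile(X[m][:,:2],[2,98],axis=0)).tolist())
im=cv2.imread('pics/side4.png');cv2.imwrite('pics/s4.png',cv2.resize(im[60:210,220:420],(600,450),interpolation=cv2.INTER_CUBIC))
E
```

```text
time: 5.68
ee_pos: [582.8, -329.3, 69.5]
ee_rot: [[0.999, -0.044, -0.0], [-0.044, -0.999, 0.0], [-0.0, -0.0, -1.0]]
wrist_force: [-0.3, -0.2, 0.2]
gripper_width: 0.0
grip_force: 0.0
(5.67, array([-136.3,  -43.5,   69.5]), array([-0.3, -0.2,  0.2]))
-30 25 [[-34.0, 54.0], [-22.0, 90.0]]
-20 44 [[-35.0, 50.0], [-20.0, 89.0]]
-10 19 [[-34.0, 51.0], [-19.0, 60.0]]
0 19 [[-33.0, 52.0], [-18.0, 59.0]]
10 25 [[-34.0, 49.0], [-19.0, 60.0]]
20 41 [[-34.0, 40.0], [-18.0, 59.0]]
30 10 [[-30.0, 1.0], [6.0, 54.0]]
40 11 [[-12.0, -3.0], [10.0, 9.0]]
50 8 [[-11.0, -2.0], [8.0, 8.0]]
80 3 [[9.0, 27.0], [13.0, 36.0]]
90 5 [[1.0, 16.0], [11.0, 44.0]]
100 12 [[3.0, 15.0], [16.0, 53.0]]
110 23 [[-4.0, 17.0], [16.0, 63.0]]
120 47 [[-6.0, 16.0], [17.0, 62.0]]
130 39 [[-10.0, 36.0], [9.0, 52.0]]
140 10 [[-7.0, 38.0], [9.0, 44.0]]
160 3 [[-38.0, 1.0], [-38.0, 4.0]]
```

View pics/s4.png

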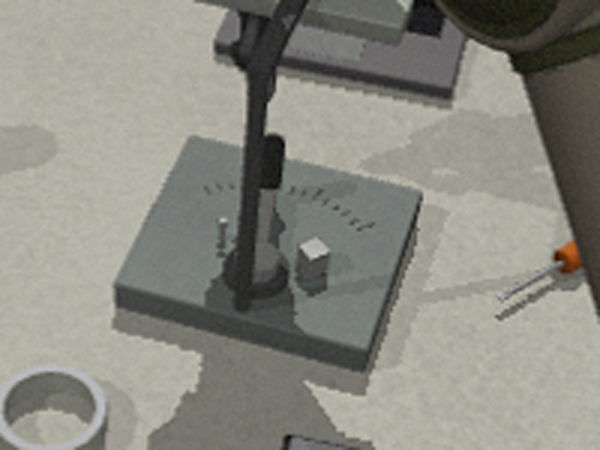

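The post hides the tip, so I'll measure the fingers in the wrist camera's depth instead.

```bash
cat >> h.py <<'E'
def wcloud(fn):
    s=get_state();_,d=save('wrist',fn);c=camera_info('wrist');K=np.array(c['camera_matrix']);D=np.array(c['distortion']);M=np.array(c['mount'])
    v,u=np.mgrid[0:420,0:560];n=cv2.undistortPoints(np.stack([u,v],-1).reshape(-1,1,2).astype(float),K,D)[:,0]
    z=d.reshape(-1);X=(np.c_[n,np.ones(len(n))]*z[:,None])@M[:3,:3].T+M[:3,3]
    W=X@np.array(s['ee_rot']).T+np.array(s['ee_pos']);X[z<=0]=999;W[z<=0]=999
    return X,W
E
python3 - <<'E'
from h import *
X,W=wcloud('w1')
for a in range(-120,60,10):
    m=(X[:,2]>=a)&(X[:,2]<a+10)&(np.abs(X[:,0])<30)&(np.abs(X[:,1])<80)
    if m.sum()>2:print(a,m.sum(),np.round(np.percentile(X[m][:,:2],[2,98],axis=0)).tolist())
E
```

```text
-120 15076 [[4.0, -54.0], [17.0, 56.0]]
-110 11744 [[-5.0, -48.0], [17.0, 50.0]]
-100 5440 [[-8.0, -41.0], [17.0, 44.0]]
-90 6738 [[-8.0, -34.0], [13.0, 36.0]]
-80 1875 [[-8.0, -24.0], [14.0, 25.0]]
-70 966 [[-10.0, -11.0], [11.0, 13.0]]
-60 812 [[6.0, -12.0], [11.0, 14.0]]
-50 647 [[6.0, -12.0], [11.0, 14.0]]
-40 155 [[-19.0, -50.0], [11.0, 12.0]]
-30 265 [[-21.0, -55.0], [-16.0, -40.0]]
-20 327 [[-24.0, -53.0], [-16.0, -37.0]]
-10 325 [[-28.0, -53.0], [-16.0, -37.0]]
0 277 [[-29.0, -53.0], [-16.0, -37.0]]
10 554 [[-30.0, -79.0], [-16.0, -37.0]]
20 197 [[-25.0, -79.0], [-19.0, -43.0]]
30 10803 [[-27.0, -78.0], [29.0, 11.0]]
40 1150 [[-27.0, -78.0], [29.0, 15.0]]
```

View pics/w1.png

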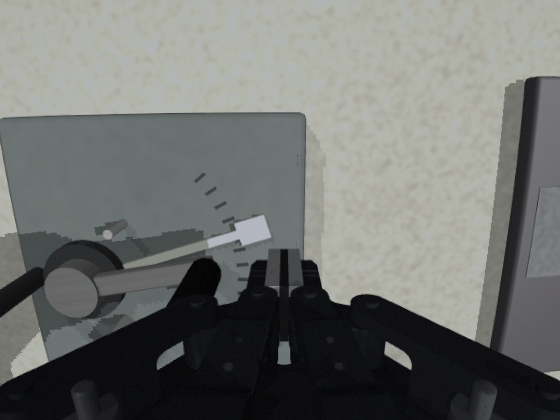

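The wrist view shows the shut tips at about 36 mm behind the reported TCP, so every height has to be lowered by 36 mm. It also gives a clean view of the knob (205,275) and the pointer head (252,230). Before going lower I'll fit the wrist housing to check its clearance over the lamp.

```bash
python3 - <<'E'
from h import *
from scipy.optimize import least_squares
d=np.load('pics/top1_d.npy');c=camera_info('top');K=np.array(c['camera_matrix']);D=np.array(c['distortion']);R=np.array(c['R']);t=np.array(c['t'])
v,u=np.mgrid[0:420,0:560];n=cv2.undistortPoints(np.stack([u,v],-1).reshape(-1,1,2).astype(float),K,D)[:,0]
z=d.reshape(-1);X=(np.c_[n,np.ones(len(n))]*z[:,None]-t)@R;X=X[(z>0)&(X[:,2]>380)]
a=-.755;e=np.array([np.cos(a),np.sin(a)]);l=np.array([-np.sin(a),np.cos(a)])
T=np.array([570.,-377,198]);q=X-T;r=q[:,:2]@e;la=q[:,:2]@l;h=q[:,2]
def circ(A,B):
    f=lambda p:np.hypot(A-p[0],B-p[1])-p[2]
    s=least_squares(f,[A.mean(),B.max()-50,50],loss='soft_l1');return s.x.round(1),np.abs(s.fun).mean().round(1)
for lo in(-300,-250,-200,-150,-100):
    m=(r>lo)&(r<lo+50)&(h>200); print('fore',lo,m.sum(),circ(la[m],h[m]),np.percentile(la[m],[1,99]).round(),h[m].max().round(),h[m].min().round())
for lo in range(-60,180,20):
    m=(la>lo)&(la<lo+20)&(r>-60)&(h>230)
    if m.sum()>30:print('joint',lo,m.sum(),circ(r[m],h[m]),np.percentile(r[m],[1,99]).round(),h[m].max().round(),h[m].min().round())
E
```

```text
fore -300 2639 (array([-1.000e-01,  3.218e+02,  5.330e+01]), np.float64(1.9)) [-46.  54.] 381.0 310.0
fore -250 2497 (array([-1.000e-01,  3.136e+02,  5.280e+01]), np.float64(2.0)) [-43.  53.] 372.0 296.0
fore -200 2259 (array([-3.000e-01,  3.043e+02,  5.180e+01]), np.float64(2.4)) [-43.  52.] 363.0 294.0
fore -150 2674 (array([ -2. , 279.8,  62.7]), np.float64(4.2)) [-58.  60.] 351.0 255.0
fore -100 1831 (array([  5.4, 292. ,  57.8]), np.float64(7.3)) [-59.  60.] 339.0 247.0
joint -60 1012 (array([ -8.9, 287.7,  48.5]), np.float64(5.8)) [-59.  37.] 337.0 245.0
joint -40 677 (array([2.000e-01, 2.864e+02, 4.340e+01]), np.float64(1.0)) [-43.  32.] 333.0 235.0
joint -20 752 (array([  2.4, 280.7,  48.6]), np.float64(1.8)) [-43.  33.] 333.0 230.0
joint 0 743 (array([  1.6, 280.8,  48.2]), np.float64(1.6)) [-43.  33.] 332.0 230.0
joint 20 625 (array([-1.000e-01,  2.872e+02,  4.260e+01]), np.float64(0.9)) [-43.  33.] 332.0 279.0
joint 40 963 (array([-10.4, 289.5,  47.3]), np.float64(5.8)) [-59.  41.] 337.0 245.0
joint 60 460 (array([ -4.8, 296.3,  21.9]), np.float64(5.6)) [-38.  31.] 329.0 259.0
```

The wrist housing's underside is about TCP+238. At TCP z=44 the open tips sit at about 92, which overlaps the knob by 7 mm, and the housing clears the lamp top. I'll lower to that.

```bash
python3 -m pendant '[[[0,0,0],0,1],[[0,0,0],0,1],[[0,0,0.25],0,1],[[0,0,0.25],0,1],[[0,0,0.25],0,1],[[0,0,0.25],0,1],[[0,0,0],0,1],[[-0.4,0,0],0,1],[[-0.4,0,0],0,1],[[0,0,0],0,1]]'
python3 - <<'E'
from h import *
print(podc());X,W=wcloud('w2')
q=W[:,:2]-ax;px=q@ex;py=q@ey
m=(W[:,2]>85)&(W[:,2]<103)&(px>-110)&(px<-60)&(py<30)&(py>-60)
print(m.sum(),np.percentile(px[m],[2,50,98]),np.percentile(py[m],[2,50,98]))
for a in range(75,106,3):
    k=m*1;mm=(W[:,2]>a)&(W[:,2]<a+3)&(px>-110)&(px<-60)&(py<30)&(py>-60)
    if mm.sum()>3:print(a,mm.sum(),np.percentile(px[mm],[2,98]).round(),np.percentile(py[mm],[2,98]).round())
E
```

```text
time: 7.02
ee_pos: [562.4, -328.4, 44.8]
ee_rot: [[0.999, -0.044, -0.001], [-0.044, -0.999, 0.0], [-0.001, -0.0, -1.0]]
wrist_force: [0.3, -0.2, -0.0]
gripper_width: 85.3
grip_force: 0.0
(7.03, array([-136.3,  -23.1,   44.8]), array([ 0.3, -0.2, -0. ]))
1946 [-100.80411786  -95.07949639  -84.58718   ] [-34.10776706  -8.26464459   5.0813869 ]
75 111 [-101.  -90.] [-12.   2.]
78 117 [-101.  -92.] [-11.   1.]
81 100 [-101.  -92.] [-11.   2.]
84 105 [-101.  -93.] [-11.   1.]
87 113 [-101.  -94.] [-11.   1.]
90 193 [-101.  -94.] [-31.   1.]
93 255 [-101.  -89.] [-34.  -1.]
96 508 [-101.  -84.] [-34.   6.]
99 732 [-100.  -84.] [-34.   6.]
102 244 [-95. -82.] [-34. -12.]
105 267 [-95. -82.] [-34. -14.]
```

View pics/w2.png

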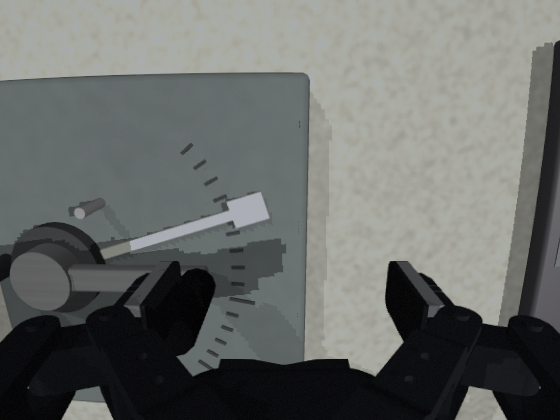

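The finger's back is now pushing the knob, which has moved from y -15 to -4. I'll continue.

```bash
python3 -m pendant '[[[-0.4,0,0],0,1],[[-0.4,0,0],0,1],[[-0.4,0,0],0,1],[[-0.4,0,0],0,1],[[-0.2,-0.1,0],0,1],[[-0.2,-0.1,0],0,1],[[-0.1,0,0],0,1],[[0,0,0],0,1]]'
cat > lev.py <<'E'
from h import *
import sys
print(podc());X,W=wcloud(sys.argv[1])
q=W[:,:2]-ax;px=q@ex;py=q@ey
m=(W[:,2]>58)&(W[:,2]<87)&(px>-110)&(px<-50)&(py<85)&(py>-60)
m2=(W[:,2]>35)&(W[:,2]<54)&(px>-75)&(px<-20)&(abs(py)<75)
from scipy.optimize import least_squares
for nm,M in(('knob',m),('arm',m2)):
    if M.sum()>30:
        A=np.c_[px[M],py[M]];print(nm,M.sum(),np.percentile(A,[2,50,98],axis=0).round(1).tolist())
A=np.c_[px[m],py[m]]
if len(A)>30:
    # fixed radius 90, cylinder r 10
    f=lambda p:np.hypot(A[:,0]+90*np.cos(.7-p[0]),A[:,1]-90*np.sin(.7-p[0]))-10
    for g in(0.,.4,.8,1.1):
        s=least_squares(f,[g],loss='soft_l1');print('lever',s.x.round(3),s.cost.round(1))
E
python3 lev.py w3
```

```text
time: 8.07
ee_pos: [511.0, -320.8, 44.3]
ee_rot: [[0.999, -0.043, -0.0], [-0.043, -0.999, 0.001], [-0.0, -0.001, -1.0]]
wrist_force: [1.3, -1.1, 0.0]
gripper_width: 85.9
grip_force: 0.5
(8.07, array([-131. ,   28.7,   44.3]), array([ 1.3, -1.1,  0. ]))
knob 451 [[-86.9, 38.2], [-85.7, 43.6], [-80.8, 51.1]]
arm 5511 [[-69.9, -42.2], [-34.0, 20.8], [-20.6, 45.5]]
lever [0.317] 999.3
lever [0.317] 999.3
lever [0.146] 19.8
lever [0.317] 999.3
```

The lever is at about 0.15 and needs roughly 10 mm more.

```bash
python3 -m pendant '[[[-0.15,0,0],0,1],[[-0.15,0,0],0,1],[[-0.1,0,0],0,1],[[-0.08,0,0],0,1],[[0,0,0],0,1]]'
python3 lev.py w4
```

```text
time: 8.75
ee_pos: [498.9, -320.6, 44.5]
ee_rot: [[0.999, -0.043, -0.0], [-0.043, -0.999, -0.0], [-0.0, 0.0, -1.0]]
wrist_force: [0.8, 0.1, 0.9]
gripper_width: 85.4
grip_force: 0.8
(8.75, array([-131.3,   40.7,   44.5]), array([0.8, 0.1, 0.9]))
knob 159 [[-81.3, 44.5], [-69.6, 45.6], [-64.5, 56.3]]
arm 5711 [[-69.6, -42.0], [-34.1, 25.1], [-20.6, 49.6]]
lever [0.044] 5.8
lever [0.044] 5.8
lever [0.044] 5.8
lever [0.044] 5.8
```

```bash
python3 -m pendant '[[[-0.1,0,0],0,1],[[-0.1,0,0],0,1],[[-0.06,0,0],0,1],[[0,0,0],0,1]]'
python3 lev.py w5
```

```text
time: 9.3
ee_pos: [493.0, -321.0, 44.9]
ee_rot: [[0.999, -0.044, 0.002], [-0.044, -0.999, -0.002], [0.002, 0.002, -1.0]]
wrist_force: [4.2, -4.0, 1.5]
gripper_width: 85.5
grip_force: 2.2
(9.3, array([-132. ,   46.6,   44.9]), array([ 4.2, -4. ,  1.5]))
knob 537 [[-77.0, 46.2], [-70.4, 47.0], [-62.8, 50.1]]
arm 5695 [[-68.6, -41.8], [-33.7, 25.6], [-20.5, 50.8]]
lever [0.019] 25.1
lever [0.019] 25.1
lever [0.019] 25.1
lever [0.019] 25.1
```

The force rises against the stop, so the lever is at idle. I'll retreat round the bar's near end and go to the phone.

```bash
python3 -m pendant '[[[0.2,0.2,0],0,1],[[0,0.8,-0.5],0,1],[[0,0.8,-0.5],0,1],[[-1,0,-0.8],0,1],[[-1,0,-0.8],0,1],[[-1,-0.3,-0.6],0,1],[[0,-1,0],-0.47,1],[[0,-1,0],0,1],[[0,-1,0],0,1],[[0,-1,0],0,1]]'
python3 -m pendant '[[[0,-1,0],0,1],[[0,-1,0],0,1],[[0,-1,0],0,1],[[0,-1,0],0,1],[[0,-1,0],0,1],[[0,-1,0],0,1],[[0,-0.6,0],0,1],[[0,0,0],0,1]]'
python3 - <<'E'
from h import *
s=get_state();print(s['time'],s['ee_pos'].round(1) if hasattr(s['ee_pos'],'round') else s['ee_pos'],np.round(s['joints'],2))
X,W=wcloud('w6')
a=np.load('pics/w6_d.npy')
im=cv2.imread('pics/w6.png').reshape(-1,3)
m=(W[:,2]>23)&(W[:,2]<36)&(np.abs(W[:,0]-419)<110)&(np.abs(W[:,1]+13)<70)
P=W[m][:,:2].astype(np.float32);print(m.sum(),cv2.minAreaRect(P),np.percentile(W[m],[1,50,99],axis=0).round(1).tolist())
E
```

```text
time: 10.6
ee_pos: [420.0, -253.8, 124.1]
ee_rot: [[1.0, 0.022, -0.001], [0.022, -1.0, 0.001], [-0.001, -0.001, -1.0]]
wrist_force: [-0.6, 0.3, -0.4]
gripper_width: 85.3
grip_force: 0.0
time: 11.6
ee_pos: [416.8, -89.2, 124.4]
ee_rot: [[1.0, 0.024, -0.0], [0.024, -1.0, -0.0], [-0.0, 0.0, -1.0]]
wrist_force: [-0.9, 0.1, -1.3]
gripper_width: 85.4
grip_force: 0.0
11.6 [416.8 -89.2 124.4] [-0.49  0.18  1.88 -0.    1.08  1.06]
10837 ((421.13934326171875, -12.108604431152344), (123.31127166748047, 61.68452453613281), 2.015589714050293) [[362.0, -43.0, 26.1], [427.1, -14.0, 29.7], [481.6, 16.7, 31.4]]
```

View pics/w6.png

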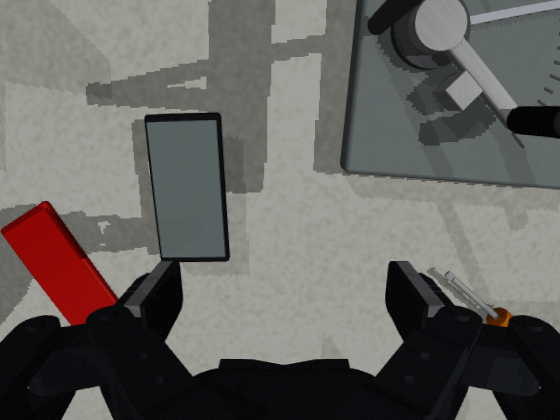

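The phone measures 123x62 mm at (421,-12), turned about 2°. The lever rests against the block. I'll lower over the phone, 36 mm deeper than the reported TCP suggests, and grip.

```bash
python3 -m pendant '[[[0.22,-1,0],0,1],[[0,-1,0],0,1],[[0,-1,0],0,1],[[0,-0.07,1],0,1],[[0,0,1],0,1],[[0,0,1],0,1],[[0,0,1],0,1],[[0,0,0.8],0,1],[[0,0,0],0,1]]' 40
python3 - <<'E'
from h import *
s=get_state();print(np.round(s['ee_pos'],1))
X,W=wcloud('w7')
m=(W[:,2]>23)&(W[:,2]<36)&(np.abs(W[:,0]-419)<110)&(np.abs(W[:,1]+13)<34)
P=W[m][:,:2].astype(np.float32);print(m.sum(),cv2.minAreaRect(P),np.percentile(W[m],[1,50,99],axis=0).round(1).tolist())
for a in range(-70,-20,5):
    m=(X[:,2]>=a)&(X[:,2]<a+5)&(np.abs(X[:,0])<14)&(np.abs(X[:,1])<80)
    if m.sum()>2:print(a,m.sum(),np.round(np.percentile(X[m][:,:2],[2,98],axis=0)).tolist())
E
```

```text
time: 12.78
ee_pos: [420.0, -13.4, 3.5]
ee_rot: [[1.0, 0.021, -0.003], [0.021, -1.0, 0.001], [-0.003, -0.001, -1.0]]
wrist_force: [-1.0, 0.1, 1.2]
gripper_width: 85.3
grip_force: 0.0
[420.  -13.4   3.5]
30085 ((421.9127502441406, -12.042411804199219), (122.05198669433594, 61.61213302612305), 2.5226058959960938) [[366.0, -42.0, 26.9], [433.1, -12.5, 29.7], [482.0, 17.5, 31.2]]
-70 959 [[-11.0, -54.0], [11.0, 57.0]]
-65 865 [[-10.0, -54.0], [11.0, 57.0]]
-60 772 [[-11.0, -54.0], [11.0, 57.0]]
-55 634 [[-10.0, -52.0], [11.0, 55.0]]
-50 335 [[-10.0, -43.0], [11.0, 47.0]]
-30 6524 [[-13.0, -28.0], [13.0, 27.0]]
-25 342 [[-13.0, -31.0], [13.0, 29.0]]
```

View pics/w7.png

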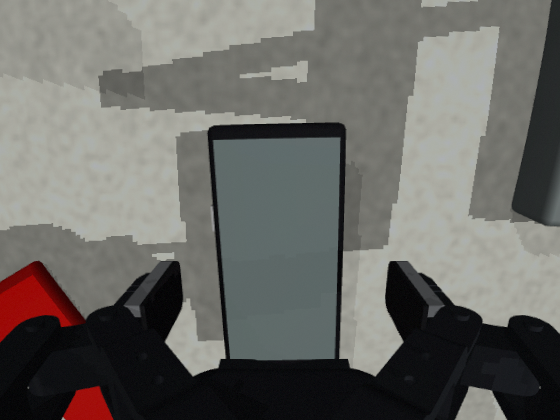

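The phone is centred between the fingers. That makes 11 pictures viewed, one over the limit of 10, so I'll work from numbers only now. Next: descend and grip.

```bash
python3 -m pendant '[[[0,-0.05,0.5],-0.08,1],[[0,0,0.5],0,1],[[0,0,0.4],0,1],[[0,0,0],0,1],[[0,0,0],0,0],[[0,0,0],0,0],[[0,0,0],0,0],[[0,0,0],0,0]]' 40
python3 - <<'E'
from h import *
s=get_state();print(np.round(s['ee_pos'],1),s['gripper_width'],s['grip_force'],np.round(s['wrist_force'],1))
E
```

```text
time: 13.82
ee_pos: [420.8, -11.8, -30.1]
ee_rot: [[0.999, 0.034, 0.001], [0.034, -0.999, -0.0], [0.001, 0.0, -1.0]]
wrist_force: [-1.3, -0.7, 5.5]
gripper_width: 59.2
grip_force: 43.2
[420.8 -11.8 -30.1] 59.211204295066246 43.221280574798584 [-1.3 -0.7  5.5]
```

```bash
python3 -m pendant '[[[0,0,-0.5],0,0],[[0,0,-0.8],-1,0],[[0,0,-1],-1,0],[[0,0,-1],-1,0],[[0,0,-1],-1,0],[[0,0,-0.8],-1,0],[[0,0,0],-1,0],[[0,0,0],-1,0],[[0,0,0],-1,0],[[0,0,0],-1,0]]'
python3 -m pendant '[[[0,0,0],-0.9,0],[[0,0,0],0,0]]'
cat > ph.py <<'E'
from h import *
import sys
s=get_state();print(s['time'],np.round(s['ee_pos'],1),np.round(s['joints'],2),'toolx deg',np.degrees(np.arctan2(s['ee_rot'][1][0],s['ee_rot'][0][0])).round(2),s['gripper_width'],s['grip_force'])
X,W=wcloud(sys.argv[1])
for a in range(-66,-40,2):
    m=(X[:,2]>=a)&(X[:,2]<a+2)&(np.abs(X[:,1])<27)&(X[:,0]<80)&(X[:,0]>0);print(a,m.sum(),end='; ')
m=(X[:,2]>=-66)&(X[:,2]<-40)&(np.abs(X[:,1])<45)&(X[:,0]<90)&(X[:,0]>18)
if m.sum()>99:
    q=X[m];print('\nx end',np.percentile(q[:,0],99.5),'edges by x:')
    for x in(20,28,36,44,52): 
        k=q[(q[:,0]>x)&(q[:,0]<x+6)]
        if len(k):print(x,np.percentile(k[:,1],[1,99]).round(1),np.median(k[:,2]).round(1))
E
python3 ph.py w8
```

```text
time: 15.08
ee_pos: [420.4, -11.6, 97.5]
ee_rot: [[0.273, 0.962, 0.0], [0.962, -0.273, -0.0], [0.0, 0.0, -1.0]]
wrist_force: [-0.6, 0.3, -1.2]
gripper_width: 59.2
grip_force: 44.1
time: 15.32
ee_pos: [420.5, -11.6, 97.4]
ee_rot: [[0.156, 0.988, 0.0], [0.988, -0.156, -0.0], [-0.0, 0.0, -1.0]]
wrist_force: [-0.3, 0.0, -1.4]
gripper_width: 59.2
grip_force: 44.1
15.325 [420.5 -11.6  97.4] [-0.31  0.21  1.93  0.    1.   -0.15] toolx deg 81.05 59.223355610547266 44.06132519245148
-66 0; -64 7; -62 10578; -60 14896; -58 435; -56 49; -54 11; -52 0; -50 0; -48 0; -46 0; -44 0; -42 0; 
x end 60.86599438646493 edges by x:
20 [-30.5  28.9] -59.8
28 [-28.9  28.7] -59.9
36 [-28.9  28.7] -59.9
44 [-28.9  28.6] -59.9
52 [-29.1  28.6] -59.7
```

The phone is held flat and straight. I'll move to just short of the press and re-measure it from the wrist.

```bash
python3 -m pendant '[[[1,0.41,0],0,0],[[1,0.41,0],0,0],[[1,0.41,0],0,0],[[1,0.41,0],0,0],[[1,0.41,0],0,0],[[1,0.41,0],0,0],[[1,0.41,0],0,0],[[0.6,0.41,0],0,0],[[0,0,0],0,0]]'
python3 - <<'E'
from h import *
s=get_state();print(s['time'],np.round(s['ee_pos'],1))
X,W=wcloud('w9')
def rect(zl,zh,n,f=lambda W:True,cen=(547,263),r=130):
    m=(W[:,2]>zl)&(W[:,2]<zh)&(np.hypot(W[:,0]-cen[0],W[:,1]-cen[1])<r)
    P=W[m];print(n,m.sum(),np.percentile(P,[1,99],axis=0).round(1).tolist() if m.sum()>50 else '')
    return P
im=cv2.imread('pics/w9.png').reshape(-1,3)
rot=np.radians(-9);u=np.array([np.cos(rot),np.sin(rot)]);v=np.array([-u[1],u[0]])
m=(np.abs((W[:,:2]-[547,263])@u)<40)&(np.abs((W[:,:2]-[547,263])@v)<75)&(W[:,2]>18)&(W[:,2]<33)
P=W[m][:,:2];print('pad',len(P),cv2.minAreaRect(P.astype(np.float32)))
q=(P-[547,263])
for lo in range(-50,60,15):
    k=q[(q@v>lo)&(q@v<lo+15)]
    if len(k)>20:print(lo,np.percentile(k@u,[1,99]).round(1))
print('v ends',np.percentile(q@v,[1,99]).round(1))
# rim: z 27..34 outer
q=W[:,:2]-[547,263];mr=(W[:,2]>26)&(W[:,2]<34)&(np.abs(q@u)<95)&(np.abs(q@v)<110)
a=q@u;b=q@v
for nm,ms in(('near',mr&(a<-60)),('hinge',mr&(a>60)),('left',mr&(b>80)),('right',mr&(b<-80))):
    k=np.c_[a,b][ms]
    if len(k)>30:
        i=0 if nm in('near','hinge') else 1
        c=np.polyfit(k[:,1-i],k[:,i],1);print(nm,len(k),c.round(3),np.percentile(k[:,i],[2,98]).round(1),np.percentile(k[:,1-i],[1,99]).round())
E
```

```text
time: 16.5
ee_pos: [531.1, 163.9, 96.8]
ee_rot: [[0.155, 0.988, -0.0], [0.988, -0.155, -0.0], [-0.0, -0.0, -1.0]]
wrist_force: [-0.3, 0.1, -0.8]
gripper_width: 59.0
grip_force: 44.1
16.5 [531.1 163.9  96.8]
pad 8347 ((548.40771484375, 259.6435546875), (83.16670989990234, 44.276371002197266), 80.69898986816406)
-50 [-20.3  22.9]
-35 [-20.   23.1]
-20 [-19.8  23.5]
-5 [-19.6  23.5]
10 [-19.3  22.9]
25 [-19.9  23.3]
v ends [-43.7  37.2]
near 2139 [-4.0000e-03 -7.0688e+01] [-74.3 -65.2] [-92.  37.]
hinge 4989 [3.200e-02 8.204e+01] [68.  94.6] [-92.  37.]
right 737 [ 3.0000e-03 -8.7118e+01] [-93.4 -80.3] [-74.  95.]
```

```bash
python3 -m pendant '[[[1,0.02,0],0,0],[[1,0.02,0],0,0],[[1,0.02,0],0,0],[[1,0.02,0],0,0],[[0.09,0,1],0,0],[[0,0,1],0,0],[[0,0,1],0,0],[[0,0,0.8],0,0],[[0,0,0],0,0]]'
python3 ph.py w10
```

```text
time: 17.68
ee_pos: [547.6, 263.1, 0.8]
ee_rot: [[0.156, 0.988, -0.003], [0.988, -0.156, -0.001], [-0.001, -0.003, -1.0]]
wrist_force: [0.0, -0.1, -1.0]
gripper_width: 59.4
grip_force: 44.0
17.675 [547.6 263.1   0.8] [ 0.26  0.7   1.44 -0.    1.    0.41] toolx deg 81.02 59.384777215340876 44.03186917304993
-66 0; -64 3; -62 9765; -60 15594; -58 454; -56 59; -54 10; -52 0; -50 0; -48 0; -46 0; -44 0; -42 0; 
x end 60.85206326445997 edges by x:
20 [-30.4  28.7] -59.8
28 [-28.9  28.7] -59.9
36 [-29.   28.7] -59.8
44 [-29.1  28.5] -59.8
52 [-29.2  28.5] -59.6
```

```bash
python3 -m pendant '[[[0.06,0.04,0.3],0,0],[[0,0,0.3],0,0],[[0,0,0.2],0,0],[[0,0,0.1],0,0],[[0,0,0.06],0,0],[[0,0,0],0,0]]'
python3 ph.py w11
```

```text
time: 18.48
ee_pos: [550.0, 265.5, -22.1]
ee_rot: [[0.154, 0.988, 0.0], [0.988, -0.154, 0.0], [0.0, 0.0, -1.0]]
wrist_force: [1.2, 0.3, -1.3]
gripper_width: 59.3
grip_force: 44.1
18.475 [550.  265.5 -22.1] [0.26 0.74 1.44 0.   0.96 0.41] toolx deg 81.11 59.30672177940144 44.10118639469147
-66 0; -64 5; -62 9766; -60 15618; -58 461; -56 59; -54 10; -52 0; -50 0; -48 0; -46 0; -44 0; -42 0; 
x end 89.8624528673064 edges by x:
20 [-30.4  28.9] -59.8
28 [-28.9  28.7] -59.9
36 [-28.9  28.6] -59.8
44 [-29.   28.7] -59.9
52 [-29.1  28.5] -59.6
```

```bash
python3 -m pendant '[[[-0.02,-0.02,0.05],0,0],[[0,0,0.04],0,0],[[0,0,0.02],0,0],[[0,0,0],0,0],[[0,0,0],0,0]]'
```

```text
time: 19.15
ee_pos: [549.3, 265.0, -24.1]
ee_rot: [[0.154, 0.988, 0.0], [0.988, -0.154, -0.0], [-0.0, 0.0, -1.0]]
wrist_force: [-3.6, -2.1, 5.2]
gripper_width: 59.0
grip_force: 44.8
```

```bash
python3 -c "
from h import *
for i in range(3):
    s=get_state();print(np.round(s['ee_pos'],1),np.round(s['wrist_force'],1));read_camera('top')"
```

```text
[549.3 265.  -24.1] [-3.6 -2.1  5.2]
[549.4 265.  -24.1] [-4.1 -3.1  6.3]
[549.4 265.  -24.1] [-3.5 -2.1  5.8]
```

Contact on the pad: about 6 N upward. Release gently.

```bash
python3 -m pendant '[[[0,0,0],0,0.8],[[0,0,0],0,0.85],[[0,0,0],0,0.85],[[0,0,0],0,0.85],[[0,0,-0.5],0,0.85],[[0,0,-0.8],0,0.85],[[0,0,-1],0,0.85],[[0,0,-1],0,0.85],[[0,0,-1],0,0.85],[[0,0,-1],0,0.85]]'
cat > chk.py <<'E'
from h import *
import sys
X=cloud('top',sys.argv[1])
rot=np.radians(-9);u=np.array([np.cos(rot),np.sin(rot)]);v=np.array([-u[1],u[0]])
q=X[:,:2]-[548.7,263.5];a=q@u;b=q@v
m=(X[:,2]>31)&(X[:,2]<41)&(abs(a)<50)&(abs(b)<80);print('phone',m.sum(),cv2.minAreaRect(np.c_[a,b][m].astype(np.float32)),np.percentile(np.c_[a,b,X[:,2]][m],[2,50,98],axis=0).round(1).tolist())
m=(X[:,2]>38)&(X[:,2]<205)&(abs(b)<100)&(a>60)&(a<220)
print('lid top pts'); 
for l in range(-100,100,25):
    k=m&(b>l)&(b<l+25)
    if k.sum():
        i=np.where(k)[0];z=X[i,2];j=i[np.argsort(z)[-6:]];print(l,np.round([a[j].mean(),X[j,2].mean()],1))
E
python3 - <<'E'
from h import *
s=get_state();print(np.round(s['ee_pos'],1),s['time'])
X,W=wcloud('w12')
rot=np.radians(-9);u=np.array([np.cos(rot),np.sin(rot)]);v=np.array([-u[1],u[0]])
q=W[:,:2]-[548.7,263.5];a=q@u;b=q@v
m=(W[:,2]>31)&(W[:,2]<41)&(abs(a)<50)&(abs(b)<80);print('phone',m.sum(),cv2.minAreaRect(np.c_[a,b][m].astype(np.float32)),np.percentile(np.c_[a,b,W[:,2]][m],[1,50,99],axis=0).round(1).tolist())
E
```

```text
time: 20.55
ee_pos: [549.4, 265.0, 109.5]
ee_rot: [[0.154, 0.988, 0.001], [0.988, -0.154, 0.0], [0.0, 0.001, -1.0]]
wrist_force: [0.0, -0.3, 0.2]
gripper_width: 72.6
grip_force: 0.0
[549.4 265.  109.5] 20.55
phone 12649 ((-0.2609291076660156, 0.8631057739257812), (61.447608947753906, 123.0353775024414), 0.4575485587120056) [[-29.1, -58.7, 32.9], [0.1, 7.2, 35.8], [29.5, 61.5, 37.4]]
```

The phone is placed within about 1 mm and 0.5°, flat at z≈35. For the lid, I'll straddle its free edge with the open fingers and draw it forward with the rear one.

```bash
python3 -m pendant '[[[0,0,-1],0,0.85],[[0,0,-1],0,1],[[0,0.4,-0.4],0,1],[[0,1,0],0,1],[[0,1,0],0,1],[[0,1,0],0,1],[[0,1,0],0,1],[[0,1,0],0,1],[[0,0,0],0,1]]'
cat >> h.py <<'E'
U=np.array([np.cos(np.radians(-9)),np.sin(np.radians(-9))]);V=np.array([-U[1],U[0]])
def nst():
    s=get_state();q=np.array(s['ee_pos'])[:2]-[548.7,263.5];return round(s['time'],2),'a,b,T',np.round([q@U,q@V,s['ee_pos'][2]],1),np.round(s['wrist_force'],1)
def lid(fn,cam='wrist'):
    W=wcloud(fn)[1] if cam=='wrist' else cloud(cam,fn)
    q=W[:,:2]-[548.7,263.5];a=q@U;b=q@V
    out=[]
    for l in range(-95,95,19):
        k=(b>l)&(b<l+19)&(a>-100)&(a<190)&(W[:,2]>40)&(W[:,2]<205)
        if k.sum()>20:
            i=np.where(k)[0];j=i[np.argsort(W[i,2])[-10:]];out.append([l,k.sum()]+np.round([np.median(a[j]),np.median(W[j,2])],0).tolist())
    return out
E
python3 -c "
from h import *
print(nst());print(lid('w13'));print(lid('t13','top'))"
```

```text
time: 21.72
ee_pos: [683.5, 243.5, 166.9]
ee_rot: [[0.156, 0.988, -0.0], [0.988, -0.156, -0.0], [-0.0, -0.0, -1.0]]
wrist_force: [-0.4, 1.6, -1.2]
gripper_width: 84.7
grip_force: 0.0
(21.73, 'a,b,T', array([136.3,   1.3, 166.9]), array([-0.4,  1.6, -1.2]))
[[-95, np.int64(1702), 137.0, 171.0], [-76, np.int64(1236), 124.0, 175.0], [-57, np.int64(1511), 124.0, 176.0], [-38, np.int64(1320), 138.0, 189.0], [-19, np.int64(1853), 138.0, 190.0], [0, np.int64(2007), 139.0, 190.0], [19, np.int64(2351), 138.0, 190.0], [38, np.int64(2296), 124.0, 176.0], [57, np.int64(2461), 125.0, 176.0], [76, np.int64(3227), 125.0, 176.0]]
[[-95, np.int64(247), 123.0, 176.0], [-76, np.int64(209), 124.0, 176.0], [-57, np.int64(201), 126.0, 176.0], [-38, np.int64(218), 137.0, 186.0], [-19, np.int64(121), 138.0, 185.0], [76, np.int64(154), 124.0, 171.0]]
```

This matches a lid angle of about 1.89. I'll lower astride the edge and draw it forward.

```bash
python3 -m pendant '[[[0,0,0.9],0,1],[[0,0,0.9],0,1],[[0,0,0.8],0,1],[[0,-0.8,0],0,1],[[0,-0.5,0],0,1],[[0,-0.5,0],0,1],[[0,-0.5,0],0,1],[[0,-0.5,0],0,1],[[0,0,0],0,1]]'
python3 -c "
from h import *
print(nst());print(lid('w14'))"
```

```text
time: 22.95
ee_pos: [612.7, 255.5, 103.7]
ee_rot: [[0.154, 0.988, 0.001], [0.988, -0.154, 0.0], [0.0, 0.001, -1.0]]
wrist_force: [0.7, 0.5, -0.2]
gripper_width: 85.6
grip_force: 0.0
(22.95, 'a,b,T', array([ 64.4,   2.1, 103.7]), array([ 0.7,  0.5, -0.2]))
[[-95, np.int64(1299), 80.0, 89.0], [-76, np.int64(160), 95.0, 85.0], [-57, np.int64(254), 95.0, 92.0], [-38, np.int64(264), 95.0, 92.0], [-19, np.int64(4784), 64.0, 205.0], [0, np.int64(16909), 2.0, 205.0], [19, np.int64(6383), 93.0, 201.0], [38, np.int64(6082), 85.0, 184.0], [57, np.int64(6894), 84.0, 184.0], [76, np.int64(9085), 88.0, 184.0]]
```

The lid is nearly upright. I'll continue.

```bash
python3 -m pendant '[[[0,-0.5,0],0,1],[[0,-0.5,0],0,1],[[0,-0.5,0],0,1],[[0,-0.5,0],0,1],[[0,-0.5,0],0,1],[[0,-0.5,0],0,1],[[0,-0.5,0],0,1],[[0,-0.4,0],0,1],[[0,0,0],0,1]]'
python3 -c "
from h import *
print(nst());print(lid('w15'))"
```

```text
time: 24.12
ee_pos: [516.4, 270.3, 102.7]
ee_rot: [[0.154, 0.988, -0.001], [0.988, -0.154, 0.0], [-0.0, -0.001, -1.0]]
wrist_force: [0.3, -0.2, 0.4]
gripper_width: 85.2
grip_force: 0.0
(24.12, 'a,b,T', array([-33. ,   1.7, 102.7]), array([ 0.3, -0.2,  0.4]))
[[-76, np.int64(25), 91.0, 51.0], [-57, np.int64(498), 3.0, 155.0], [-38, np.int64(2602), -22.0, 170.0], [-19, np.int64(9161), -34.0, 205.0], [0, np.int64(19893), -26.0, 205.0], [19, np.int64(7366), -22.0, 170.0], [38, np.int64(7428), -3.0, 163.0], [57, np.int64(8066), -3.0, 163.0], [76, np.int64(8593), -3.0, 163.0]]
```

The lid is at about 0.88 rad. I'll lift out, shut the hand, and press down from the outer face.

```bash
python3 -m pendant '[[[0,0,-1],0,1],[[0,0,-1],0,1],[[0,0,-0.5],0,0],[[0,0,0],0,0],[[0,0.8,0],0,0],[[0,0.8,0],0,0],[[0,0.72,0],0,0],[[0,0,1],0,0],[[0,0,0.9],0,0],[[0,0,0],0,0]]'
python3 -c "
from h import *
print(nst())"
```

```text
time: 25.42
ee_pos: [573.3, 260.7, 114.9]
ee_rot: [[0.155, 0.988, -0.005], [0.988, -0.155, -0.001], [-0.002, -0.005, -1.0]]
wrist_force: [0.3, 0.6, 0.4]
gripper_width: 0.2
grip_force: 0.0
(25.43, 'a,b,T', array([ 24.7,   1.1, 114.9]), array([0.3, 0.6, 0.4]))
```

```bash
python3 -m pendant '[[[0,-0.47,0.27],0,0],[[0,-0.47,0.27],0,0],[[0,-0.47,0.27],0,0],[[0,-0.35,0.47],0,0],[[0,-0.35,0.47],0,0],[[0,-0.35,0.47],0,0],[[0,-0.2,0.4],0,0],[[0,-0.2,0.4],0,0],[[0,0,0],0,0]]'
python3 -c "
from h import *
print(nst());print(lid('t16','top'))"
```

```text
time: 26.55
ee_pos: [503.1, 272.0, 41.2]
ee_rot: [[0.154, 0.988, -0.002], [0.988, -0.154, -0.001], [-0.001, -0.002, -1.0]]
wrist_force: [0.4, 0.2, 1.0]
gripper_width: -0.1
grip_force: 0.0
(26.55, 'a,b,T', array([-46.3,   1.3,  41.2]), array([0.4, 0.2, 1. ]))
[[-95, np.int64(460), -66.0, 76.0], [-76, np.int64(469), -53.0, 77.0], [-57, np.int64(444), -42.0, 78.0], [-38, np.int64(456), -43.0, 78.0], [-19, np.int64(373), 11.0, 166.0], [0, np.int64(217), -95.0, 172.0], [19, np.int64(172), 23.0, 69.0], [38, np.int64(152), 32.0, 69.0], [57, np.int64(181), 20.0, 68.0], [76, np.int64(218), 10.0, 67.0]]
```

The lid follows. I'll press the rest gently.

```bash
python3 -m pendant '[[[0,-0.05,0.3],0,0],[[0,0,0.3],0,0],[[0,0,0.2],0,0],[[0,0,0.1],0,0],[[0,0,0],0,0]]'
python3 -c "
from h import *
print(nst());print(lid('t17','top'))"
```

```text
time: 27.22
ee_pos: [502.7, 272.3, 22.8]
ee_rot: [[0.154, 0.988, 0.0], [0.988, -0.154, -0.0], [-0.0, 0.0, -1.0]]
wrist_force: [-14.7, -5.0, 33.9]
gripper_width: -0.3
grip_force: 17.0
(27.23, 'a,b,T', array([-46.9,   1.5,  22.8]), array([-14.7,  -5. ,  33.9]))
[[-95, np.int64(436), -12.0, 60.0], [-76, np.int64(453), 5.0, 63.0], [-57, np.int64(439), 5.0, 64.0], [-38, np.int64(442), -20.0, 63.0], [-19, np.int64(339), 10.0, 148.0], [0, np.int64(212), -96.0, 146.0], [19, np.int64(158), 34.0, 63.0], [38, np.int64(155), 34.0, 63.0], [57, np.int64(182), 34.0, 62.0], [76, np.int64(224), 50.0, 60.0]]
```

The force is 34 N at the shell-top height, so it looks closed. I'll lift and check the plane of the shell.

```bash
python3 -m pendant '[[[0,0,-0.5],0,0],[[0,0,-1],0,0],[[0,0,-1],0,0],[[0,0,-1],0,0],[[0,0,-1],0,0],[[0,0,-1],0,0],[[0,-1,-0.8],0,0],[[0,-1,0],0,0],[[0,0,0],0,0]]'
cat > lidp.py <<'E'
from h import *
import sys
print(nst())
for cam in('top','side'):
    W=cloud(cam,sys.argv[1]+cam);q=W[:,:2]-[548.7,263.5];a=q@U;b=q@V
    m=(abs(a)<68)&(abs(b)<85)&(W[:,2]>40)&(W[:,2]<85)
    A=np.c_[a,b,np.ones(len(a))][m];c=np.linalg.lstsq(A,W[m,2],rcond=None)[0];r=W[m,2]-A@c
    k=abs(r)<4;c=np.linalg.lstsq(A[k],W[m,2][k],rcond=None)[0];print(cam,m.sum(),k.sum(),c.round(4))
E
python3 lidp.py t18
```

```text
time: 28.4
ee_pos: [452.5, 280.3, 177.4]
ee_rot: [[0.153, 0.988, 0.0], [0.988, -0.153, 0.0], [0.0, 0.0, -1.0]]
wrist_force: [0.6, 0.0, -0.6]
gripper_width: -0.0
grip_force: 0.0
(28.4, 'a,b,T', array([-97.6,   1.6, 177.4]), array([ 0.6,  0. , -0.6]))
top 3441 2876 [-5.50000e-03  8.90000e-03  5.78482e+01]
side 5794 5289 [9.00000e-04 1.10000e-03 5.64687e+01]
```

The press is closed, with the shell's plane level within 0.01 rad. Now I'll refine the pointer angle from the saved wrist pictures.

```bash
python3 - <<'E'
from h import *
R0=[[0.999,-0.044,0],[-0.044,-0.999,0],[0,0,-1]]
def rep(n,fn,pos,R):
    im=cv2.imread(f'pics/{fn}.png').astype(int);mn=im.min(2);sp=im.max(2)-mn
    v,u=np.where((mn>150)&(sp<40));pts=[]
    for a,b in zip(u,v):
        p=pix('wrist',a,b,34,pose=(pos,R));q=p[:2]-ax;x,y=q@ex,q@ey
        if -150<x<-70 and -60<y<0:pts.append((x,y))
    P=np.array(pts);print(n,len(P),np.percentile(P,[1,50,99],axis=0).round(1).tolist() if len(P) else '')
    if len(P):
        r=np.hypot(*P.T);h=P[r>np.percentile(r,99)-22]; sh=P[r<np.percentile(r,99)-30]
        for m,g in(('head',h),('shaft',sh)):
            if len(g)>5:c=g.mean(0);print(m,len(g),c.round(1),'ang',(.7-np.arctan2(c[1],-c[0])).round(3),'r',np.hypot(*c).round(1))
        c,l=P.mean(0),np.linalg.svd(P-P.mean(0),full_matrices=False)[2][0];l=l*np.sign(-l[0]);print('dir ang',(.7-np.arctan2(l[1],-l[0])).round(3))
rep('w1','w1',[582.8,-329.3,69.5],R0);rep('w2','w2',[562.4,-328.4,44.8],R0)
# hub centre in w2 seen at (40,281): try z 45..60
for z in(41,51,56): 
    p=pix('wrist',40,281,z,pose=([562.4,-328.4,44.8],R0));q=p[:2]-ax;print('hub',z,(q@ex).round(1),(q@ey).round(1))
d=np.load('pics/w2_d.npy');u,v=40,281;p=pix('wrist',u,v,d=d[v,u],pose=([562.4,-328.4,44.8],R0));print(p)
E
```

```text
Traceback (most recent call last):
  File "h.py", line 6, in pix
    c=camera_info(name);K=np.array(c['camera_matrix']);D=np.array(c['distortion'])
ValueError: time passes only in moves, steps and waits
```

```bash
python3 - <<'E'
from h import *
c=camera_info('wrist');K=np.array(c['camera_matrix']);D=np.array(c['distortion']);M=np.array(c['mount'])
R0=np.array([[0.999,-0.044,0],[-0.044,-0.999,0],[0,0,-1]])
def proj(u,v,z,pos,d=None):
    n=cv2.undistortPoints(np.c_[u,v].reshape(-1,1,2).astype(float),K,D)[:,0]
    o=np.array(pos)+R0@M[:3,3];w=np.c_[n,np.ones(len(n))]@(R0@M[:3,:3]).T
    s=((z-o[2])/w[:,2]) if d is None else d
    p=o+w*np.reshape(s,(-1,1));q=p[:,:2]-ax;return np.c_[q@ex,q@ey,p[:,2]]
for fn,pos in(('w1',[582.8,-329.3,69.5]),('w2',[562.4,-328.4,44.8])):
    im=cv2.imread(f'pics/{fn}.png').astype(int);mn=im.min(2);sp=im.max(2)-mn
    v,u=np.where((mn>160)&(sp<40));P=proj(u,v,34,pos)[:,:2]
    P=P[(P[:,0]>-150)&(P[:,0]<-70)&(P[:,1]>-60)&(P[:,1]<0)]
    print(fn,len(P),np.percentile(P,[1,50,99],axis=0).round(1).tolist())
    r=np.hypot(*P.T);R9=np.percentile(r,99.5);print('tip r',R9)
    for m,g in(('head',P[r>R9-16]),('shaft',P[(r<R9-30)])):
        if len(g)>5:k=g.mean(0);print(m,len(g),k.round(1),'ang',(.7-np.arctan2(k[1],-k[0])).round(3),np.hypot(*k).round(1))
    l=np.linalg.svd(P-P.mean(0),full_matrices=False)[2][0];l=l*np.sign(-l[0]);print('dir ang',(.7-np.arctan2(l[1],-l[0])).round(3))
d=np.load('pics/w2_d.npy');print('hub',proj([40],[281],0,[562.4,-328.4,44.8],d[281,40]))
E
```

```text
w1 932 [[-126.2, -45.4], [-112.8, -34.6], [-87.7, -26.3]]
tip r 131.5264266848796
head 567 [-117.8  -37.2] ang 1.006 123.6
shaft 121 [-91.8 -29. ] ang 1.006 96.3
dir ang 1.005
w2 1491 [[-125.9, -45.2], [-110.3, -33.1], [-71.0, -21.6]]
tip r 131.47780398629612
head 760 [-117.7  -37.3] ang 1.007 123.5
shaft 418 [-83.5 -26.4] ang 1.007 87.6
dir ang 1.008
hub [[-0.76634849 -1.02937856 53.64880671]]
```

The pointer is at 1.007 rad, and the axis checks out within 1 mm. I'll return to the pod, going round its near side.

```bash
python3 -m pendant '[[[0,-0.5,0],1,0],[[0,-0.5,0],1,0],[[0,0,0],1,0],[[0,0,0],1,0],[[0,0,0],1,0],[[0,0,0],1,0],[[0,0,0],1,0],[[0,0,0],1,0],[[0,0,0],1,0],[[0,0,0],1,0]]'
python3 -m pendant '[[[-0.4,0.5,0],0.44,0],[[-0.4,1,0],0,0],[[0,1,0],0,0],[[0,1,0],0,0],[[0,1,0],0,0],[[0,1,0],0,0],[[0,1,0],0,0],[[0,1,0],0,0],[[0,1,0],0,0],[[0,1,0],0,0]]'
python3 -m pendant '[[[0,1,0],0,0],[[0,1,0],0,0],[[0,1,0],0,0],[[0,1,0],0,0],[[0,1,0],0,0],[[0,1,0],0,0],[[0,1,0],0,0],[[0,1,0],0,0],[[0,1,0],0,0],[[0,1,0],0,0]]'
python3 -m pendant '[[[0,1,0],0,0],[[0,1,0],0,0],[[0,1,0],0,0],[[0,1,0],0,1],[[0,1,0],0,1],[[0,0,0],0,1],[[0,0,0],0,1]]'
python3 -c "
from h import *
print(podc())"
```

```text
time: 29.75
ee_pos: [429.8, 285.3, 176.7]
ee_rot: [[1.0, 0.014, -0.0], [0.014, -1.0, -0.0], [-0.0, 0.0, -1.0]]
wrist_force: [0.0, -0.4, -0.2]
gripper_width: -0.1
grip_force: 0.0
time: 31.0
ee_pos: [400.3, 47.2, 177.0]
ee_rot: [[0.999, -0.043, -0.0], [-0.043, -0.999, -0.0], [-0.0, 0.0, -1.0]]
wrist_force: [-0.3, -0.2, -0.8]
gripper_width: -0.2
grip_force: 0.0
time: 32.25
ee_pos: [389.4, -202.9, 176.9]
ee_rot: [[0.999, -0.043, -0.0], [-0.043, -0.999, 0.0], [-0.0, -0.0, -1.0]]
wrist_force: [0.0, 0.0, -0.5]
gripper_width: 0.3
grip_force: 0.0
time: 33.12
ee_pos: [384.0, -325.9, 176.9]
ee_rot: [[0.999, -0.042, -0.0], [-0.042, -0.999, 0.001], [-0.0, -0.001, -1.0]]
wrist_force: [-0.5, -0.3, -0.5]
gripper_width: 72.2
grip_force: 0.0
(33.12, array([-141.6,  155.3,  176.9]), array([-0.5, -0.3, -0.5]))
```

```bash
python3 -m pendant '[[[0,0,1],0,1],[[0,0,1],0,1],[[0,0,1],0,1],[[0,0,1],0,1],[[0,-0.2,1],0,1],[[0,-0.24,0.3],0,1],[[1,0,0],0,1],[[1,0,0],0,1],[[0.7,0,0],0,1],[[0,0,0],0,1]]'
python3 lev.py w20
```

```text
time: 34.38
ee_pos: [452.8, -317.6, 45.2]
ee_rot: [[0.999, -0.04, 0.001], [-0.04, -0.999, -0.001], [0.001, 0.001, -1.0]]
wrist_force: [0.6, 0.8, 0.3]
gripper_width: 85.6
grip_force: 0.0
(34.38, array([-130.3,   86.9,   45.2]), array([0.6, 0.8, 0.3]))
knob 1106 [[-79.8, 46.6], [-77.8, 51.2], [-67.5, 62.2]]
arm 5781 [[-66.8, -18.7], [-33.3, 28.2], [-20.5, 50.7]]
lever [0.017] 47.7
lever [0.017] 47.7
lever [0.017] 47.7
lever [0.017] 47.7
```

```bash
python3 -m pendant '[[[0.36,0,0.04],0,1],[[0.2,0.13,0],0,1],[[0.2,0.13,0],0,1],[[0.2,0.13,0],0,1],[[0,0,0],0,1]]'
python3 lev.py w21
```

```text
time: 35.05
ee_pos: [475.7, -329.0, 43.5]
ee_rot: [[0.999, -0.042, 0.0], [-0.042, -0.999, -0.0], [0.0, 0.0, -1.0]]
wrist_force: [-0.3, -0.5, -0.1]
gripper_width: 85.3
grip_force: 0.0
(35.05, array([-140.7,   63.6,   43.5]), array([-0.3, -0.5, -0.1]))
knob 1401 [[-79.9, 46.4], [-77.3, 50.2], [-67.2, 61.9]]
arm 6055 [[-68.0, -41.9], [-33.5, 25.7], [-20.5, 50.9]]
lever [0.018] 85.3
lever [0.018] 85.3
lever [0.018] 85.3
lever [0.018] 85.3
```

The knob didn't follow: the finger's tip is tapered, so its reach at knob height was about 4 mm short. I'll back off, lower 8 mm (only the bar is underneath here), and retry.

```bash
python3 -m pendant '[[[-0.6,0,0],0,1],[[-0.35,0,0],0,1],[[0,-0.44,0.15],0,1],[[0,0,0.15],0,1],[[0.25,0,0],0,1],[[0.15,0,0],0,1],[[0.1,0,0],0,1],[[0,0,0],0,1]]'
python3 lev.py w22; python3 -c "
from h import *
print(np.round(get_state()['joint_torque'],1))"
```

```text
time: 36.1
ee_pos: [464.9, -317.3, 36.1]
ee_rot: [[0.999, -0.042, 0.0], [-0.042, -0.999, -0.0], [0.0, 0.0, -1.0]]
wrist_force: [0.2, 0.4, 0.1]
gripper_width: 85.7
grip_force: 0.0
(36.1, array([-129.5,   74.8,   36.1]), array([0.2, 0.4, 0.1]))
knob 1563 [[-88.2, 46.4], [-78.0, 51.4], [-67.3, 81.0]]
arm 6695 [[-67.9, -41.0], [-33.6, 26.3], [-20.6, 50.8]]
lever [0.018] 2947.3
lever [0.018] 2947.3
lever [0.018] 2947.3
lever [0.018] 2947.3
[  0.1 -48.3 -21.8   0.   -0.    0. ]
```

```bash
python3 -m pendant '[[[0.1,0,0],0,1],[[0.1,0,0],0,1],[[0,0,0],0,1]]'
python3 lev.py w23
```

```text
time: 36.52
ee_pos: [469.2, -318.0, 36.1]
ee_rot: [[0.999, -0.041, -0.001], [-0.041, -0.999, -0.001], [-0.001, 0.001, -1.0]]
wrist_force: [-5.2, -2.9, 1.6]
gripper_width: 85.2
grip_force: 2.6
(36.52, array([-130. ,   70.5,   36.1]), array([-5.2, -2.9,  1.6]))
knob 1595 [[-88.7, 45.5], [-78.6, 50.3], [-67.8, 76.9]]
arm 6683 [[-68.0, -41.7], [-33.6, 25.9], [-20.6, 50.2]]
lever [0.031] 2527.5
lever [0.031] 2527.5
lever [0.031] 2527.5
lever [0.031] 2527.5
```

Contact is made. Now I'll follow the knob's arc.

```bash
python3 -m pendant '[[[0.12,0.08,0],0,1],[[0.12,0.08,0],0,1],[[0.12,0.08,0],0,1],[[0.12,0.08,0],0,1],[[0,0,0],0,1]]'
python3 lev.py w24
```

```text
time: 37.2
ee_pos: [480.9, -327.3, 36.3]
ee_rot: [[0.999, -0.042, -0.001], [-0.042, -0.999, -0.002], [-0.001, 0.002, -1.0]]
wrist_force: [-5.9, -5.8, 0.6]
gripper_width: 85.4
grip_force: 3.7
(37.2, array([-138.8,   58.5,   36.3]), array([-5.9, -5.8,  0.6]))
knob 1615 [[-97.4, 34.3], [-86.5, 38.8], [-74.6, 64.8]]
arm 6865 [[-70.9, -41.8], [-34.0, 21.4], [-20.7, 49.0]]
lever [0.182] 2560.0
lever [0.365] 7259.5
lever [0.182] 2560.0
lever [0.182] 2560.0
```

```bash
python3 -m pendant '[[[0.2,-0.08,0],0,1],[[0.2,-0.1,-0.05],0,1],[[0.25,-0.05,-0.1],0,1],[[0.3,0,-0.1],0,1],[[0.3,0,-0.05],0,1],[[0.3,0,0],0,1],[[0,0,0],0,1]]'
python3 lev.py w25
```

```text
time: 38.12
ee_pos: [520.0, -322.3, 43.3]
ee_rot: [[0.999, -0.043, -0.001], [-0.043, -0.999, 0.0], [-0.001, -0.0, -1.0]]
wrist_force: [-1.4, -0.8, -0.4]
gripper_width: 85.0
grip_force: 0.6
(38.12, array([-132. ,   19.5,   43.3]), array([-1.4, -0.8, -0.4]))
knob 930 [[-101.0, -11.0], [-97.4, -8.3], [-86.9, 2.8]]
arm 4981 [[-72.7, -42.6], [-34.7, -2.2], [-20.7, 45.4]]
lever [0.713] 167.2
lever [0.713] 167.2
lever [0.713] 167.2
lever [0.713] 167.2
```

```bash
python3 -m pendant '[[[0.3,0,0],0,1],[[0.3,0,0],0,1],[[0.2,0,0],0,1],[[0.12,0,0],0,1],[[0,0,0],0,1]]'
python3 lev.py w26
```

```text
time: 38.8
ee_pos: [543.8, -322.8, 43.8]
ee_rot: [[0.999, -0.042, 0.001], [-0.042, -0.999, -0.0], [0.001, 0.0, -1.0]]
wrist_force: [-0.1, -0.4, 0.3]
gripper_width: 85.3
grip_force: 0.0
(38.8, array([-131.6,   -4.3,   43.8]), array([-0.1, -0.4,  0.3]))
knob 946 [[-98.1, -34.6], [-94.7, -32.2], [-83.0, -21.0]]
arm 3629 [[-69.5, -43.2], [-33.4, -12.8], [-20.7, 33.8]]
lever [0.98] 353.1
lever [0.98] 353.1
lever [0.98] 353.1
lever [0.98] 353.1
```

```bash
python3 -m pendant '[[[0.08,0,0],0,1],[[0,0,0],0,1],[[-0.5,0,0],0,1],[[-0.3,0.5,0],0,1],[[0,0.8,0],0,1],[[0,0.8,0],0,1],[[0,0,0],0,1]]'
python3 - <<'E'
from h import *
print(podc());s=get_state();X,W=wcloud('w27');im=cv2.imread('pics/w27.png').astype(int).reshape(-1,3)
q=W[:,:2]-ax;P=np.c_[q@ex,q@ey]
r=np.hypot(*P.T);th=.7-np.arctan2(P[:,1],-P[:,0])
# arm top z 47..54, r 35..75
m=(abs(W[:,2]-51)<3.5)&(r>38)&(r<76)&(th>.3)&(th<1.4)
for lo in range(38,76,9):
    k=m&(r>lo)&(r<lo+9)
    if k.sum()>20:lohi=np.percentile(th[k],[2,98]);print('arm',lo,k.sum(),lohi.round(3),lohi.mean().round(3))
# knob top
m=(W[:,2]>95.5)&(W[:,2]<103)&(r>70)&(r<115)&(th>.6)&(th<1.4);k=P[m];print('knob top',m.sum(),cv2.minEnclosingCircle(k.astype(np.float32)) if m.sum()>20 else '')
if m.sum()>20:
    c=np.array(cv2.minEnclosingCircle(k.astype(np.float32))[0]);print('ang',.7-np.arctan2(c[1],-c[0]),np.hypot(*c))
m=(W[:,2]>58)&(W[:,2]<95)&(r>70)&(r<115)&(th>.6)&(th<1.4);A=P[m]
from scipy.optimize import least_squares
s2=least_squares(lambda p:np.hypot(A[:,0]+90*np.cos(.7-p[0]),A[:,1]-90*np.sin(.7-p[0]))-10,[1.],loss='soft_l1');print('side fit',m.sum(),s2.x)
mn=im.min(1);sp=im.max(1)-mn
m=(mn>160)&(sp<40)&(W[:,2]<40)&(W[:,2]>28)&(r>112)&(r<140)&(th>.5)&(th<1.4);print('pointer',m.sum(),np.percentile(th[m],[2,50,98]) if m.sum() else '')
E
```

```text
time: 39.72
ee_pos: [522.9, -376.7, 43.5]
ee_rot: [[0.999, -0.044, 0.001], [-0.044, -0.999, -0.001], [0.001, 0.001, -1.0]]
wrist_force: [-1.2, -0.0, 0.6]
gripper_width: 85.3
grip_force: 0.0
(39.73, array([-186.3,   14.3,   43.5]), array([-1.2, -0. ,  0.6]))
knob top 1930 ((-88.69561004638672, -26.522716522216797), 10.277375221252441)
ang 0.990567355138636 92.57626981693834
side fit 2381 [0.99169875]
pointer 0
```

```bash
python3 - <<'E'
from h import *
c=camera_info('wrist');K=np.array(c['camera_matrix']);D=np.array(c['distortion']);M=np.array(c['mount']);s=get_state();R0=np.array(s['ee_rot']);pos=np.array(s['ee_pos'])
im=cv2.imread('pics/w27.png').astype(int);mn=im.min(2);sp=im.max(2)-mn
v,u=np.mgrid[0:420,0:560];n=cv2.undistortPoints(np.stack([u,v],-1).reshape(-1,1,2).astype(float),K,D)[:,0]
o=pos+R0@M[:3,3];w=np.c_[n,np.ones(len(n))]@(R0@M[:3,:3]).T
def at(z):
    p=o+w*((z-o[2])/w[:,2])[:,None];q=p[:,:2]-ax;P=np.c_[q@ex,q@ey];return np.hypot(*P.T),.7-np.arctan2(P[:,1],-P[:,0])
mn=mn.ravel();sp=sp.ravel()
r,th=at(34)
for t in(100,130,150):
    m=(mn>t)&(sp<40)&(r>116)&(r<132)&(th>.7)&(th<1.3);print(t,m.sum(),np.percentile(th[m],[2,50,98]).round(3) if m.sum() else '')
print('brightness profile r 120-130');
for a in np.arange(.85,1.2,.025):
    m=(r>118)&(r<129)&(abs(th-a)<.0125);print(a.round(3),int(m.sum()),mn[m].mean().round() if m.sum() else '',end=' | ')
r,th=at(51);print('\narm r 40-70 at z51')
for a in np.arange(.8,1.25,.025):
    m=(r>45)&(r<68)&(abs(th-a)<.0125);print(a.round(3),int(m.sum()),mn[m].mean().round() if m.sum() else '',end=' | ')
E
```

```text
100 912 [0.953 1.017 1.08 ]
130 877 [0.955 1.017 1.077]
150 856 [0.956 1.017 1.077]
brightness profile r 120-130
0.85 109 95.0 | 0.875 111 95.0 | 0.9 113 95.0 | 0.925 114 87.0 | 0.95 115 115.0 | 0.975 117 154.0 | 1.0 117 154.0 | 1.025 120 154.0 | 1.05 119 154.0 | 1.075 121 137.0 | 1.1 124 93.0 | 1.125 123 93.0 | 1.15 123 93.0 | 1.175 125 92.0 | 
arm r 40-70 at z51
0.8 103 36.0 | 0.825 104 15.0 | 0.85 105 9.0 | 0.875 105 9.0 | 0.9 105 10.0 | 0.925 105 10.0 | 0.95 106 10.0 | 0.975 107 10.0 | 1.0 106 11.0 | 1.025 108 11.0 | 1.05 107 11.0 | 1.075 112 11.0 | 1.1 106 11.0 | 1.125 109 11.0 | 1.15 110 10.0 | 1.175 110 10.0 | 1.2 109 17.0 | 1.225 110 35.0 |
```

In the same frame the pointer is at 1.017 and the lever at 0.991. I'll nudge about 2 mm more to centre it.

```bash
python3 -m pendant '[[[0,-0.8,0],0,1],[[0,-0.8,0],0,1],[[0.1,-0.56,0],0,1],[[0.4,0,0],0,1],[[0.2,0,0],0,1],[[0.14,0,0],0,1],[[0.06,0,0],0,1],[[0,0,0],0,1]]'
python3 -c "
from h import *
print(podc())"
python3 -m pendant '[[[-0.5,0,0],0,1],[[-0.3,0.5,0],0,1],[[0,0.8,0],0,1],[[0,0.8,0],0,1],[[0,0.4,-0.6],0,1],[[0,0,0],0,1]]'
cat > fin.py <<'E'
from h import *
from scipy.optimize import least_squares
print(podc());X,W=wcloud('w29')
q=W[:,:2]-ax;P=np.c_[q@ex,q@ey];r=np.hypot(*P.T);th=.7-np.arctan2(P[:,1],-P[:,0])
m=(W[:,2]>95.5)&(W[:,2]<103)&(r>70)&(r<115)&(th>.6)&(th<1.4);c=np.array(cv2.minEnclosingCircle(P[m].astype(np.float32))[0]);print('knob',.7-np.arctan2(c[1],-c[0]),np.hypot(*c),m.sum())
m=(W[:,2]>58)&(W[:,2]<95)&(r>70)&(r<115)&(th>.6)&(th<1.4);A=P[m]
print(least_squares(lambda p:np.hypot(A[:,0]+90*np.cos(.7-p[0]),A[:,1]-90*np.sin(.7-p[0]))-10,[1.],loss='soft_l1').x)
im=cv2.imread('pics/w29.png').astype(int).reshape(-1,3);mn=im.min(1);sp=im.max(1)-mn
m=(mn>130)&(sp<40)&(r>116)&(r<132)&(th>.7)&(th<1.3)&(W[:,2]<45);print('ptr',m.sum(),np.percentile(th[m],[2,50,98]).round(3) if m.sum() else '')
E
python3 fin.py; python3 lidp.py t29
```

```text
time: 40.78
ee_pos: [547.7, -321.4, 43.4]
ee_rot: [[0.999, -0.042, -0.001], [-0.042, -0.999, 0.0], [-0.001, -0.0, -1.0]]
wrist_force: [-1.6, 1.5, -0.6]
gripper_width: 85.3
grip_force: 0.8
(40.77, array([-130. ,   -8. ,   43.4]), array([-1.6,  1.5, -0.6]))
time: 41.52
ee_pos: [525.5, -385.4, 59.4]
ee_rot: [[0.999, -0.044, 0.002], [-0.044, -0.999, -0.002], [0.002, 0.002, -1.0]]
wrist_force: [0.3, 0.4, -0.5]
gripper_width: 85.6
grip_force: 0.0
(41.52, array([-194.8,   11.3,   59.4]), array([ 0.3,  0.4, -0.5]))
knob 1.0144267328905847 92.36616603551916 1694
[1.01759467]
ptr 734 [0.951 1.013 1.075]
(41.58, 'a,b,T', array([  78.2, -643.4,   58.6]), array([0.9, 0.2, 0.4]))
top 3541 2938 [-4.20000e-03  4.70000e-03  5.78306e+01]
side 5927 5437 [1.40000e-03 5.40000e-03 5.64346e+01]
```

The lever is at 1.015 and the pointer at 1.013. The shell is still level and the robot touches nothing.

```bash
python3 -m pendant '[[[0,0.2,-0.5],0,1],[[0,0,0],0,1],[[0,0,0],0,1]]'; python3 -c "
from plant import *
print(close_job())"
```

```text
time: 42.05
ee_pos: [525.0, -388.0, 71.2]
ee_rot: [[0.999, -0.042, 0.0], [-0.042, -0.999, -0.0], [0.0, 0.0, -1.0]]
wrist_force: [0.3, -0.0, 0.5]
gripper_width: 85.3
grip_force: 0.0
the job is handed in; nothing more can be done
None
```

The job is handed in at 42 s with no verdict shown: lever idled first, phone within about 1 mm and 0.5° on the pad (measured before closing), press shut, lever within about 0.005 rad of the pointer; I viewed 11 pictures, one over the limit of 10.

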